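# Draw the front cartridge from the flow rack and slide it under the dosing needle

### The job

Take the front orange cartridge, keeping it upright, out of its sloped flow rack, over the front stop, so that the two behind it roll down to the front. Set it level in the front of the dosing stand's channel and slide it in until its black septum sits right under the needle tip, then let go. Do not touch the needle, and leave the blue cartridges and the other things on the bench where they are.

Things in the scene. Friction and masses are not known exactly. Their poses are not given: they have to be found in the camera images.
- orange_1: front orange-labelled cartridge, the one to take: white rigid plastic block 80 x 44 x 46 mm (long x wide x high), about 0.13 kg, orange labels on the sides, front and top; origin in the centre of the underside; x along its length (pointing up the lane as it lies in the rack), z out of its top. It lies tilted 8 degrees in the lane, against the front stop or the cartridge before it
- orange_1_septum (a point): centre of the black septum (12 mm disc in a grey ring) on the top of the front orange cartridge: 24 mm from its middle towards its far end (+x), 46 mm above its underside
- orange_2: second orange cartridge, same size; rolls down by itself when the first is gone; origin in the centre of the underside; x along its length (pointing up the lane as it lies in the rack), z out of its top. It lies tilted 8 degrees in the lane, against the front stop or the cartridge before it
- orange_3: third orange cartridge, same size; origin in the centre of the underside; x along its length (pointing up the lane as it lies in the rack), z out of its top. It lies tilted 8 degrees in the lane, against the front stop or the cartridge before it
- rack_orange: fixed flow rack, 0.27 x 0.07 m, 0.19 m high at the back, one sloped lane of free rollers holding three cartridges. Origin on the worktop under its middle; x from the low front (robot side) to the high back, z up. Lane rises to +x at 8 degrees; rollers' top at the stop: x -0.125, z 0.045. Low side rails, 49 mm apart, stand 6 mm above the rollers. Orange stop and tag
- orange_stop (a point): middle of the orange rack's front stop where it meets the cartridge, at roller height. The stop is 30 mm wide and stands 12 mm above the rollers (square to the lane)
- orange_overhang (a point): front lower edge of the grey tray over the orange lane: 35 mm up the lane from the stop, 84 mm above the rollers square to the lane; tray 22 mm thick, parallel to the lane, to the back. Sides closed from 75 mm behind the stop. It bars a straight-down grasp: lean the tool back to the robot by 30 to 50 degrees, fingers closing across the lane, 25 mm from the cartridge's front end
- orange_place1 (a point): where the underside centre of a cartridge lying against the front stop of the orange rack is
- orange_place2 (a point): where the underside centre of the second cartridge in the orange rack is when the first place is filled (80 mm up the lane)
- rack_blue: same kind of rack with a blue stop and tag, full of blue cartridges, its rollers locked; leave alone. Same origin, axes and size as the orange rack
- blue_1: front blue-labelled cartridge, same size as the orange ones; leave alone
- blue_2: second blue cartridge; leave alone
- blue_3: third blue cartridge; leave alone
- dosing_stand: fixed dosing stand: aluminium plate 240 x 96 x 8 mm with an open channel along x between two black rails. Origin on the worktop; x points into the channel from its mouth, z up. Plate from x -0.190 to 0.050; channel floor at z 0.008. No end stop at the right place. A grey post stands at x 0.026 to 0.048; its arm, z 0.108 to 0.122, reaches forward to x -0.035 and carries the needle
- channel_mouth (a point): middle of the channel's floor at its front end (stand frame x -0.190, z 0.008). Rails 47 mm apart inside, 9 mm high (tops at stand z 0.017), run from x -0.165; before that a funnel widens to about 63 mm at x -0.188
- needle: steel needle hanging straight down from the arm of the dosing stand, 50 mm long, shaft 3 mm thick, its upper part (from 30 mm above the tip) 10 mm thick; origin at its tip. It does not move
- needle_tip (a point): tip of the needle, in the stand's frame at x -0.024, y 0, z 0.060: only 6 mm above the top of a cartridge lying in the channel, so the cartridge must be slid in along the channel from the front, not lowered in there
- timer: bench timer, 58 x 66 x 18 mm, bystander; origin under its middle
- petri: clear dish, 62 mm across, 13 mm high, bystander; origin under its middle
- cup: clear sample cup, 50 mm across, 87 mm high, bystander; origin under its middle
There are look-alikes about, which are no part of the job. Leave any yellow look-alike of the orange_1 alone.

How it is judged:
By the outcome, as a careful person would: the job done as asked, in the order asked, and still so for the second after the job is handed in, with the robot touching nothing.
It also fails if it takes over 54 s, if anything falls off the work surface, if the arm or the gripper's body presses on something with over 40 N, if the wrist force passes 120 N, or if a joint passes its speed limit or range.

### The arm

A 7-joint arm with a two-finger parallel gripper is mounted at the origin on a cart in front of the work surface, level with it; the furniture and walls round the work are solid. World frame = base frame: x ahead of the robot, y to its left, z up, the work surface at z = 0. Lengths are in m, angles in degrees, forces in N, time in s.
With the tool pointing down it reaches from about 0.425 to 0.875 m from the base axis. Payload 8.4 kg.
Tool frame: the origin (TCP) lies midway between the tips of the shut fingers; the grasp point (between the pads) lies env.grip_point_offset behind it (env.grip_point_offset is the distance from the TCP to the grasp point, in m); z points along the fingers, y is the line along which they close (so a half turn about z gives the same grasp; the last joint's range is limited). The gripper opens to 85 mm and grips with 20 to 120 N. Pads are 22 mm wide; open, the fingers measure 114 mm over their backs; the gripper's body (76 mm by 85 mm) begins 54 mm behind the grasp point. The pads swing forward as they close: fully open they stand 13 mm farther back than shut.
Start: joints at [68.342, 19.091, 2.286, 83.961, -0.768, 76.965, -3.352], TCP at [0.179, -0.625, 0.231] pointing down, gripper open.
Joint ranges: [-147.57, 147.57], [-21.85, 119.76], [-74.77, 79.35], [14.55, 137.4], [-85.83, 265.84], [4.83, 119.75], [-152.11, 152.11]. Speed limits (degrees/s): [127.2, 127.2, 159.86, 159.86, 180, 180, 180].

### API

Orientations are given as a 3x3 rotation matrix whose columns are the frame's x, y, z axes.
In Python, from cell import env gives the robot as it stands.
- The arm moves only by the tool send_rows, never from a script. Its argument "series" is a list of rows, each an object of numbers: "rx", "ry", "rz": the turn, a rotation vector about the tool's x, y, z in rad; "x", "y", "z": the shift along the tool's x, y, z in m; "grip": the opening, from -1 (shut) to 1 (fully open). A call has 1 to 20 rows; each row is the pose to reach, as a shift and turn from the pose commanded when the call began, along the tool's axes at that moment; what a row does not reach only later rows make up. A row lasts 1/10 s, in which the tool goes at most 50 mm and 8.59 degrees, less where a joint would pass 70% of its speed; a pose out of reach is approached as far as the arm can. A call with a gripper value outside its range is refused whole. The fingers move at their own pace and stop on an object; "squeeze" is the grip in N (left out, the last holds). Time passes only in rows, so rows that repeat a pose let the fingers close. It gives the time, the measured TCP pose, the force, the opening and the grip force at its end, in the units of the state.
- env.sense(): the state, without advancing time (a new reading comes with each control period).
- env.grab_frame(name): name is "side" or "top" or "wrist"; returns a dict with "color" (384x512x3 uint8, red, green, blue), "fx", "fy", "cx", "cy" (pixels), "R" (3x3) and "t" (3): a world point X has camera coordinates R X + t. Camera axes: x right, y down, z forward; pixel columns grow to the right and rows downward; lengths in m; the calibration is good to about 2 mm. A picture is of the moment at which its call begins. There is no depth.
- env.job_done(): hands the job in; it is judged then, once.
The state is a dict: "time": time; "q": joint angles; "joint_vel": joint speeds; "tau": joint torques, N m; "tool_pos": TCP position; "tool_rot": TCP orientation; "wrist_force": force on the tool from outside, world axes, zero at the start; "torque": the same for the moment, N m; "gripper_width": opening from 0.0 (shut) to 1.0 (fully open); "grasp_force": force on a finger pad.
Only numpy, scipy, OpenCV 4.12 (cv2) and the standard library are available. Lean on these libraries where they do the work, as an engineer would, in place of code of your own. Each camera call takes 0.05 s, during which the arm holds its last target. There are 200 camera calls.

## Working session

There is one attempt and no reset: what is moved stays moved. The work goes in short steps, Python scripts to look and compute and a tool call to move; the robot and the scene stay as the last step left them, time stands still between calls to the robot, and variables do not carry over. Pictures are saved under pics/ and viewed, at most 10 in all, crops included, and the job is handed in when it is done.

Besides the shell and the picture viewer there is one more tool, called after ">>>" by a JSON object that holds its "method" and its "body". send_rows: Moves the arm, as the interface text tells. Its arguments: {"type":"object","properties":{"series":{"type":"array"},"squeeze":{"type":"number"}},"required":["series"]}

```bash
ls; mkdir -p pics; python3 - <<'E'
from cell import env
import cv2,numpy as np
for n in("side","top"):
    f=env.grab_frame(n);np.savez(f"pics/{n}0.npz",**f)
    cv2.imwrite(f"pics/{n}0.png",cv2.resize(f["color"][:,:,::-1],(800,600),interpolation=cv2.INTER_CUBIC))
    print(n,f["fx"],f["fy"],f["cx"],f["cy"],np.round(f["R"],3).tolist(),np.round(f["t"],3))
s=env.sense();print(s);print(env.grip_point_offset)
E
```

```text
pics
side 487.00076352380387 487.00076352380387 261.67352249699 197.8005836549246 [[-0.891, -0.454, 0.01], [-0.183, 0.338, -0.923], [0.415, -0.825, -0.384]] [0.582 0.193 1.517]
top 387.32721695641516 387.32721695641516 247.4876279588106 189.73194536607386 [[0.007, -1.0, 0.02], [-0.994, -0.009, -0.109], [0.109, -0.019, -0.994]] [0.069 0.582 1.054]
{'time': 0.1, 'q': array([68.3440104 , 19.12669934,  2.28347856, 84.00377606, -0.76731535,
       76.96503579, -3.35042587]), 'joint_vel': array([-0.06780757, -0.07421699,  0.07552977, -0.16697203, -0.00043828,
        0.06395919,  0.03935225]), 'tau': array([ 4.51177591e-03, -6.60020328e+01,  1.37069665e+00, -4.06476188e+01,
        1.70898135e-02,  8.98651866e-03,  1.85365344e-06]), 'tool_pos': array([ 0.17874002, -0.62453463,  0.23054027]), 'tool_rot': array([[ 9.61387151e-01,  2.75199053e-01, -4.75637535e-04],
       [ 2.75199448e-01, -9.61386252e-01,  1.31815256e-03],
       [-9.45170509e-05, -1.39815012e-03, -9.99999018e-01]]), 'wrist_force': array([-0.06643346,  0.10310537,  0.16445425]), 'torque': array([0.01386175, 0.00936867, 0.01935692]), 'grasp_force': 0.0, 'gripper_width': 1.0019122937042637}
0.0187
```

View pics/side0.png

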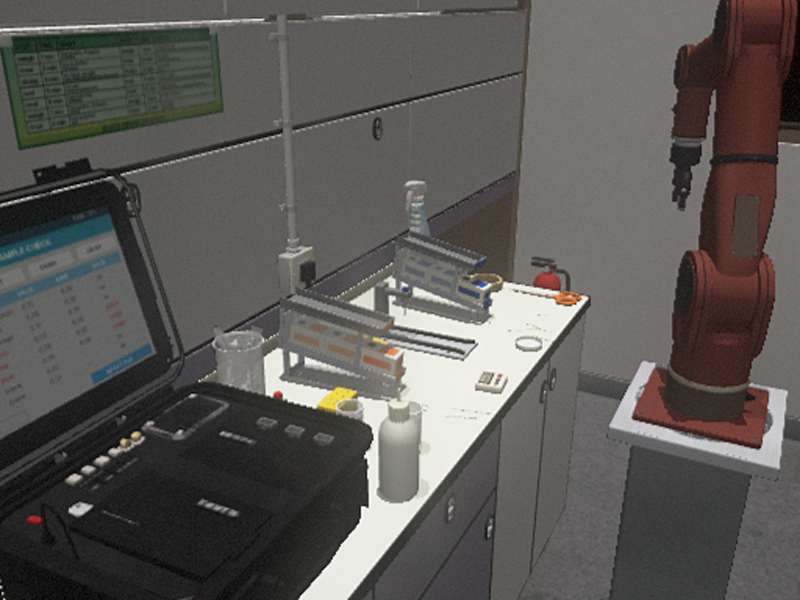

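View pics/top0.png

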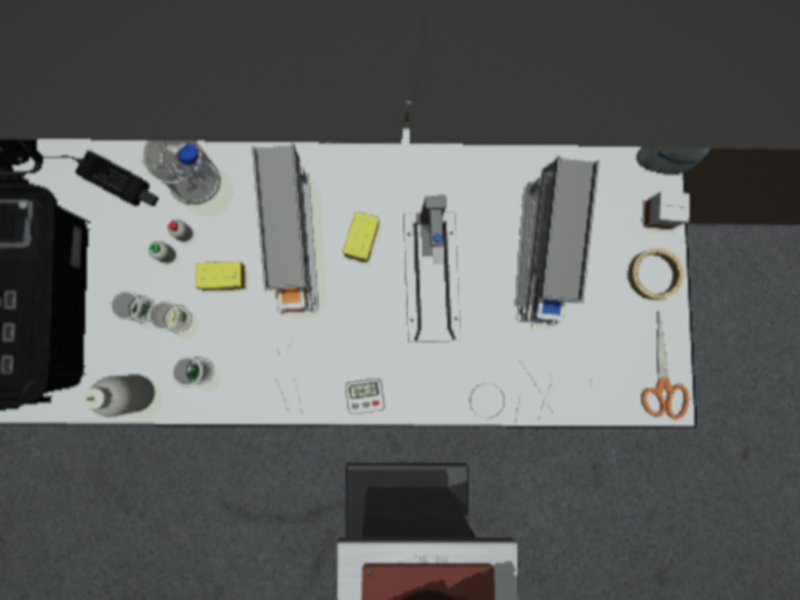

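Top: candidates are the orange cartridge in the left rack (291,298), yellow look-alike blocks (361,236) and (219,275), and the blue cartridge (550,310). I choose (291,298), the one in the orange-stop rack. The stand runs from the mouth (434,340) to the post (434,200).

```bash
python3 - <<'E'
import cv2,numpy as np
t=np.load("pics/top0.npz")["color"];s=np.load("pics/side0.npz")["color"]
# native crops 100x75 x4
def c(im,u,v,w,h,k): return cv2.resize(im[v:v+h,u:u+w,::-1],(w*k,h*k),interpolation=cv2.INTER_CUBIC)
a=c(t,155,88,65,120,5);b=c(t,245,115,65,120,5)[:600]
im=np.hstack([a,b]);cv2.imwrite("pics/c1.png",im)
x=c(s,175,180,150,75,5);cv2.imwrite("pics/c2.png",x)
E
```

```text
(no output)
```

View pics/c1.png

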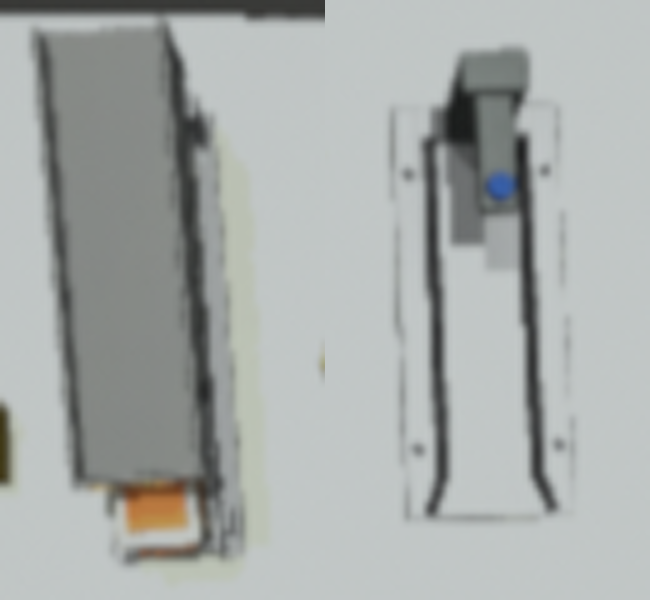

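View pics/c2.png

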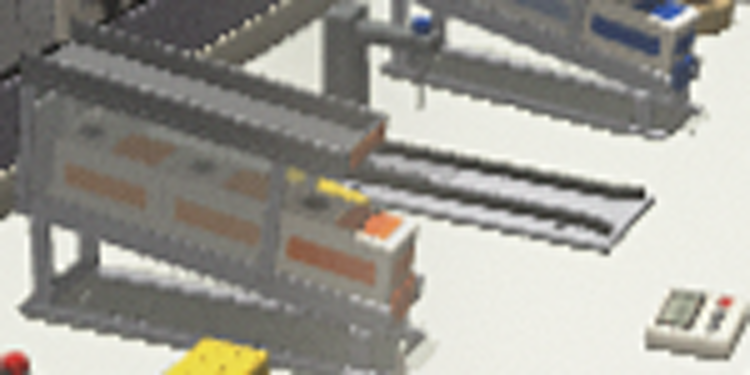

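Crops: the orange front cartridge with its orange label is at top-crop (155,510), stop edge (160,555); tray front edge runs (77,487)-(205,487). Stand plate corners are (405,519), (575,517), (392,106), (558,105), and the needle's arm has a blue cap at (500,185). I'll fit poses coarsely.

```bash
cat > h.py <<'E'
import numpy as np
from scipy.optimize import least_squares
c8,s8=np.cos(np.radians(8)),np.sin(np.radians(8))
S=np.array([-.125,0,.045]);U=np.array([c8,0,s8]);N=np.array([-s8,0,c8])
def lane(a,y,n): return S+a*U+n*N+np.array([0,y,0])
def W(p,P): # planar pose p=(x,y,yaw rad)
    c,s=np.cos(p[2]),np.sin(p[2]);P=np.asarray(P)
    return np.array([p[0]+c*P[0]-s*P[1],p[1]+s*P[0]+c*P[1],P[2]])
def proj(f,X):
    c=f["R"]@X+f["t"];return np.array([f["fx"]*c[0]/c[2]+f["cx"],f["fy"]*c[1]/c[2]+f["cy"]])
def fit(obs,p0): # obs: (frame, model pt, pixel)
    r=lambda p:np.concatenate([proj(f,W(p,P))-q for f,P,q in obs])
    o=least_squares(r,p0,loss="soft_l1");return o.x,np.round(r(o.x).reshape(-1,2),1).tolist()
E
cat > fit0.py <<'E'
from h import *
T=dict(np.load("pics/top0.npz"));D=dict(np.load("pics/side0.npz"))
h=lambda x,y:np.array([x,y])/5-.4
A=lambda x,y:h(x,y)+[155,88]; B=lambda x,y:h(x-325,y)+[245,115]; C=lambda x,y:h(x,y)+[175,180]
z=.008
o=[(T,(-.19,.048,z),B(405,519)),(T,(-.19,-.048,z),B(575,517)),(T,(.05,.048,z),B(392,106)),(T,(.05,-.048,z),B(558,105)),
(T,(-.024,0,.125),B(501,186)),(D,(-.19,.048,z),C(608,250)),(D,(-.19,-.048,z),C(655,198)),(D,(-.024,0,.06),C(421,106))]
print(fit(o,[.6,0,0]))
o=[(T,lane(.035,.035,.106),A(77,487)),(T,lane(.035,-.035,.106),A(206,487)),
(T,lane(0,.022,.046),A(112,553)),(T,lane(0,-.022,.046),A(203,548)),
(D,lane(0,.022,0),C(400,318)),(D,lane(0,-.022,.046),C(415,222)),(D,lane(0.0,.022,.046),C(387,250))]
print(fit(o,[.6,.3,0]))
E
python3 fit0.py
```

```text
(array([ 0.69328582, -0.00617099,  0.03063253]), [[-0.1, 0.3], [-0.4, -0.1], [0.3, 0.1], [0.0, -0.3], [-0.1, 0.6], [-0.4, -1.4], [-0.1, -1.4], [-0.0, 0.5]])
(array([0.68385237, 0.24151617, 0.03091376]), [[-2.1, 0.2], [0.5, -0.4], [0.4, -0.3], [-1.0, 0.4], [-3.4, -1.5], [1.6, -0.6], [1.1, -0.6]])
```

```bash
cat >> h.py <<'E'
from scipy.spatial.transform import Rotation as Ro
def Rt(lean,yaw): # degrees; y across -> -y
    L=np.radians(lean);z=np.array([np.sin(L),0,-np.cos(L)]);y=np.array([0,-1.,0])
    M=np.column_stack([np.cross(y,z),y,z]);return Ro.from_euler("z",yaw,degrees=True).as_matrix()@M
def rel(p,R,p0,R0):
    d=R0.T@(np.asarray(p)-p0);w=Ro.from_matrix(R0.T@R).as_rotvec()
    return dict(zip(("x","y","z","rx","ry","rz"),np.round([*d,*w],4).tolist()))
E
python3 - <<'E'
from h import *;from cell import env
s=env.sense()
print(rel([.3,-.35,.40],Rt(15,0),s["tool_pos"],s["tool_rot"]))
print(rel([.42,-.01,.36],Rt(40,0),s["tool_pos"],s["tool_rot"]))
E
```

```text
{'x': 0.1921, 'y': -0.2308, 'z': -0.1692, 'rx': -0.0379, 'ry': 0.2604, 'rz': 0.277}
{'x': 0.4011, 'y': -0.5246, 'z': -0.1288, 'rx': -0.0986, 'ry': 0.6938, 'rz': 0.2669}
```

>>> {"method": "send_rows", "body": {"series": [{"x": 0.05, "y": -0.06, "z": -0.1, "rx": 0, "ry": 0, "rz": 0.05, "grip": 1}, {"x": 0.19, "y": -0.23, "z": -0.17, "rx": -0.04, "ry": 0.26, "rz": 0.277}, {"x": 0.19, "y": -0.23, "z": -0.17, "rx": -0.04, "ry": 0.26, "rz": 0.277}, {"x": 0.19, "y": -0.23, "z": -0.17, "rx": -0.04, "ry": 0.26, "rz": 0.277}, {"x": 0.19, "y": -0.23, "z": -0.17, "rx": -0.04, "ry": 0.26, "rz": 0.277}, {"x": 0.19, "y": -0.23, "z": -0.17, "rx": -0.04, "ry": 0.26, "rz": 0.277}, {"x": 0.401, "y": -0.525, "z": -0.129, "rx": -0.0986, "ry": 0.6938, "rz": 0.2669}, {"x": 0.401, "y": -0.525, "z": -0.129, "rx": -0.0986, "ry": 0.6938, "rz": 0.2669}, {"x": 0.401, "y": -0.525, "z": -0.129, "rx": -0.0986, "ry": 0.6938, "rz": 0.2669}, {"x": 0.401, "y": -0.525, "z": -0.129, "rx": -0.0986, "ry": 0.6938, "rz": 0.2669}, {"x": 0.401, "y": -0.525, "z": -0.129, "rx": -0.0986, "ry": 0.6938, "rz": 0.2669}, {"x": 0.401, "y": -0.525, "z": -0.129, "rx": -0.0986, "ry": 0.6938, "rz": 0.2669}, {"x": 0.401, "y": -0.525, "z": -0.129, "rx": -0.0986, "ry": 0.6938, "rz": 0.2669}, {"x": 0.401, "y": -0.525, "z": -0.129, "rx": -0.0986, "ry": 0.6938, "rz": 0.2669}, {"x": 0.401, "y": -0.525, "z": -0.129, "rx": -0.0986, "ry": 0.6938, "rz": 0.2669}, {"x": 0.401, "y": -0.525, "z": -0.129, "rx": -0.0986, "ry": 0.6938, "rz": 0.2669}, {"x": 0.401, "y": -0.525, "z": -0.129, "rx": -0.0986, "ry": 0.6938, "rz": 0.2669}]}}

```text
invalid input at $.series[1]: expected keys rx, ry, rz, x, y, z, grip
```

>>> {"method": "send_rows", "body": {"series": [{"x": 0.05, "y": -0.06, "z": -0.1, "rx": 0, "ry": 0, "rz": 0.05, "grip": 1}, {"x": 0.19, "y": -0.23, "z": -0.17, "rx": -0.04, "ry": 0.26, "rz": 0.277, "grip": 1}, {"x": 0.19, "y": -0.23, "z": -0.17, "rx": -0.04, "ry": 0.26, "rz": 0.277, "grip": 1}, {"x": 0.19, "y": -0.23, "z": -0.17, "rx": -0.04, "ry": 0.26, "rz": 0.277, "grip": 1}, {"x": 0.19, "y": -0.23, "z": -0.17, "rx": -0.04, "ry": 0.26, "rz": 0.277, "grip": 1}, {"x": 0.19, "y": -0.23, "z": -0.17, "rx": -0.04, "ry": 0.26, "rz": 0.277, "grip": 1}, {"x": 0.4, "y": -0.525, "z": -0.13, "rx": -0.1, "ry": 0.694, "rz": 0.267, "grip": 1}, {"x": 0.4, "y": -0.525, "z": -0.13, "rx": -0.1, "ry": 0.694, "rz": 0.267, "grip": 1}, {"x": 0.4, "y": -0.525, "z": -0.13, "rx": -0.1, "ry": 0.694, "rz": 0.267, "grip": 1}, {"x": 0.4, "y": -0.525, "z": -0.13, "rx": -0.1, "ry": 0.694, "rz": 0.267, "grip": 1}, {"x": 0.4, "y": -0.525, "z": -0.13, "rx": -0.1, "ry": 0.694, "rz": 0.267, "grip": 1}, {"x": 0.4, "y": -0.525, "z": -0.13, "rx": -0.1, "ry": 0.694, "rz": 0.267, "grip": 1}, {"x": 0.4, "y": -0.525, "z": -0.13, "rx": -0.1, "ry": 0.694, "rz": 0.267, "grip": 1}, {"x": 0.4, "y": -0.525, "z": -0.13, "rx": -0.1, "ry": 0.694, "rz": 0.267, "grip": 1}, {"x": 0.4, "y": -0.525, "z": -0.13, "rx": -0.1, "ry": 0.694, "rz": 0.267, "grip": 1}, {"x": 0.4, "y": -0.525, "z": -0.13, "rx": -0.1, "ry": 0.694, "rz": 0.267, "grip": 1}]}}

```text
time: 1.7
tool_pos: [0.4168, -0.2008, 0.2683]
tool_rot: [[0.753, 0.014, 0.658], [-0.073, -0.992, 0.104], [0.654, -0.127, -0.746]]
wrist_force: [0.0, -1.3, -0.2]
gripper_width: 0.998
grasp_force: 0.0
```

```bash
python3 - <<'E'
from h import *;from cell import env
s=env.sense();print(s["q"],s["joint_vel"])
print(rel([.42,-.01,.36],Rt(40,0),s["tool_pos"],s["tool_rot"]))
print(rel([.42,.21,.30],Rt(40,0),s["tool_pos"],s["tool_rot"]))
E
```

```text
[ 50.63224888 -21.85077375  -4.59108283 130.42025677 -45.00394895
  53.73706389 -24.07493847] [-9.29846275e+01  9.09048327e-02  6.14890534e+01  4.52633819e+01
 -4.96921344e+01 -5.45232593e+01  1.34496920e+01]
{'x': 0.0484, 'y': -0.2008, 'z': -0.0464, 'rx': -0.1055, 'ry': -0.0208, 'rz': -0.0722}
{'x': -0.0069, 'y': -0.4114, 'z': 0.0214, 'rx': -0.1055, 'ry': -0.0208, 'rz': -0.0722}
```

>>> {"method": "send_rows", "body": {"series": [{"x": 0.06, "y": -0.2, "z": 0.0, "rx": -0.105, "ry": -0.02, "rz": -0.072, "grip": 1}, {"x": 0.06, "y": -0.2, "z": 0.0, "rx": -0.105, "ry": -0.02, "rz": -0.072, "grip": 1}, {"x": 0.06, "y": -0.2, "z": 0.0, "rx": -0.105, "ry": -0.02, "rz": -0.072, "grip": 1}, {"x": 0.06, "y": -0.2, "z": 0.0, "rx": -0.105, "ry": -0.02, "rz": -0.072, "grip": 1}, {"x": 0.06, "y": -0.2, "z": 0.0, "rx": -0.105, "ry": -0.02, "rz": -0.072, "grip": 1}, {"x": 0.06, "y": -0.2, "z": 0.0, "rx": -0.105, "ry": -0.02, "rz": -0.072, "grip": 1}, {"x": 0.06, "y": -0.2, "z": 0.0, "rx": -0.105, "ry": -0.02, "rz": -0.072, "grip": 1}, {"x": 0.06, "y": -0.2, "z": 0.0, "rx": -0.105, "ry": -0.02, "rz": -0.072, "grip": 1}, {"x": 0.06, "y": -0.2, "z": 0.0, "rx": -0.105, "ry": -0.02, "rz": -0.072, "grip": 1}, {"x": 0.06, "y": -0.2, "z": 0.0, "rx": -0.105, "ry": -0.02, "rz": -0.072, "grip": 1}]}}

```text
time: 2.7
tool_pos: [0.4991, -0.0842, 0.2343]
tool_rot: [[0.787, -0.001, 0.617], [-0.026, -0.999, 0.031], [0.616, -0.04, -0.787]]
wrist_force: [-0.4, -0.4, 0.7]
gripper_width: 0.997
grasp_force: 0.0
```

```bash
python3 - <<'E'
from h import *;from cell import env
import cv2
f=env.grab_frame("wrist");np.savez("pics/w1.npz",**f)
cv2.imwrite("pics/w1.png",cv2.resize(f["color"][:,:,::-1],(800,600),interpolation=cv2.INTER_CUBIC))
s=env.sense();print(s["q"].round(1),s["joint_vel"].round(1),s["tool_pos"])
Sp=(.693,-.006,.0306);print("mouth",proj(f,W(Sp,(-.19,0,.008)))*800/512,"tip",proj(f,W(Sp,(-.024,0,.06)))*800/512)
E
```

```text
[ 14.2 -21.8  -3.5 132.7 -18.4  33.  -67.7] [  4.8   0.2  -3.4  -0.1 -12.3   2.8  14.6] [ 0.50045801 -0.07888632  0.23431336]
mouth [321.35849285 439.28477645] tip [314.84517828 222.50486618]
```

View pics/w1.png

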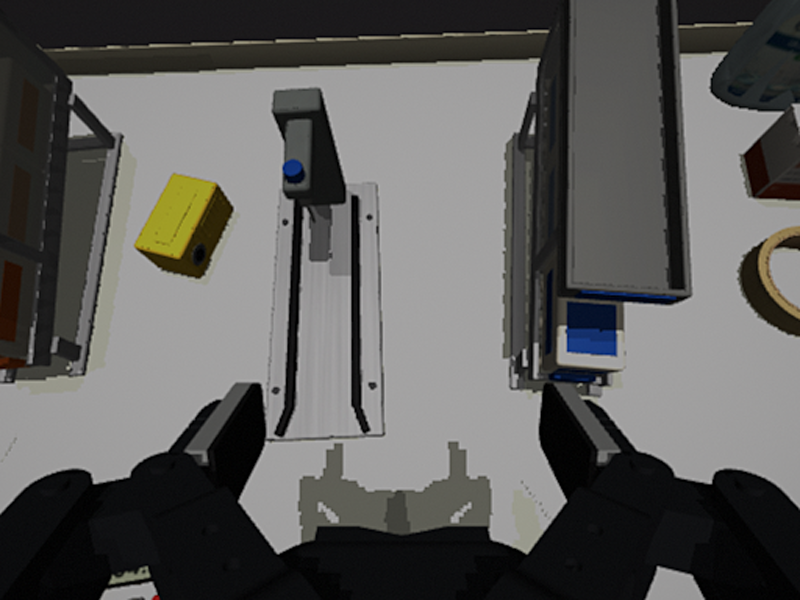

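w1 shows the stand at left-centre: plate corners (266,441), (383,436), (377,183); blue cap (293,170); yellow look-alike (185,225); orange rack at left edge. Next refine the stand and go to the rack's front.

```bash
cat > fit1.py <<'E'
from h import *
exec(open("fit0.py").read().split("print(fit(o,[.6,0,0]")[0].replace("from h import *",""))
w=dict(np.load("pics/w1.npz"));q=lambda x,y:np.array([x,y])*.64-.18
o2=[(w,(-.19,.048,z),q(266,441)),(w,(-.19,-.048,z),q(383,436)),(w,(.05,-.048,z),q(377,183)),(w,(-.165,.0235,.017),q(296,405)),(w,(-.165,-.0235,.017),q(352,404))]
if __name__=="__main__":
    print(fit(o2,[.69,0,0]));print(fit(o+o2,[.69,0,0]))
E
python3 fit1.py
python3 - <<'E'
from h import *;from cell import env
s=env.sense()
print(rel([.48,.235,.21],Rt(40,0),s["tool_pos"],s["tool_rot"]))
E
```

```text
(array([ 0.69363148, -0.00614752,  0.0424359 ]), [[-1.0, 0.4], [1.4, -0.2], [0.5, -1.3], [-1.6, 0.9], [0.4, -0.4]])
(array([ 0.69361821, -0.00625971,  0.03925176]), [[0.5, 0.3], [0.2, -0.4], [0.2, 0.2], [-0.1, -0.5], [0.0, 0.5], [-0.2, -1.6], [-0.1, -1.6], [-0.1, 0.4], [-1.3, 0.3], [1.0, -0.1], [0.7, -1.2], [-1.9, 0.8], [0.0, -0.3]])
{'x': -0.0374, 'y': -0.3127, 'z': 0.0183, 'rx': -0.0371, 'ry': 0.0335, 'rz': -0.0206}
```

>>> {"method": "send_rows", "body": {"series": [{"x": -0.037, "y": -0.313, "z": 0.018, "rx": -0.037, "ry": 0.033, "rz": -0.02, "grip": 1}, {"x": -0.037, "y": -0.313, "z": 0.018, "rx": -0.037, "ry": 0.033, "rz": -0.02, "grip": 1}, {"x": -0.037, "y": -0.313, "z": 0.018, "rx": -0.037, "ry": 0.033, "rz": -0.02, "grip": 1}, {"x": -0.037, "y": -0.313, "z": 0.018, "rx": -0.037, "ry": 0.033, "rz": -0.02, "grip": 1}, {"x": -0.037, "y": -0.313, "z": 0.018, "rx": -0.037, "ry": 0.033, "rz": -0.02, "grip": 1}, {"x": -0.037, "y": -0.313, "z": 0.018, "rx": -0.037, "ry": 0.033, "rz": -0.02, "grip": 1}, {"x": -0.037, "y": -0.313, "z": 0.018, "rx": -0.037, "ry": 0.033, "rz": -0.02, "grip": 1}, {"x": -0.037, "y": -0.313, "z": 0.018, "rx": -0.037, "ry": 0.033, "rz": -0.02, "grip": 1}, {"x": -0.037, "y": -0.313, "z": 0.018, "rx": -0.037, "ry": 0.033, "rz": -0.02, "grip": 1}, {"x": -0.037, "y": -0.313, "z": 0.018, "rx": -0.037, "ry": 0.033, "rz": -0.02, "grip": 1}, {"x": -0.037, "y": -0.313, "z": 0.018, "rx": -0.037, "ry": 0.033, "rz": -0.02, "grip": 1}, {"x": -0.037, "y": -0.313, "z": 0.018, "rx": -0.037, "ry": 0.033, "rz": -0.02, "grip": 1}]}}

```text
time: 3.95
tool_pos: [0.4804, 0.2312, 0.2109]
tool_rot: [[0.766, -0.005, 0.642], [-0.005, -1.0, -0.002], [0.642, -0.002, -0.766]]
wrist_force: [-0.0, -0.5, 0.7]
gripper_width: 0.996
grasp_force: 0.0
```

```bash
python3 - <<'E'
from h import *;from cell import env
import cv2
f=env.grab_frame("wrist");np.savez("pics/w2.npz",**f)
cv2.imwrite("pics/w2.png",cv2.resize(f["color"][:,:,::-1],(800,600),interpolation=cv2.INTER_CUBIC))
s=env.sense();print(s["q"].round(1),s["joint_vel"].round(1),s["tool_pos"])
p=(.684,.2415,.031);print(*[(proj(f,W(p,lane(*a)))*800/512).round() for a in[(.0,.022,.046),(.0,-.022,.046),(0,.022,0),(0,-.022,0),(.035,.035,.084),(.035,-.035,.084)]])
E
```

```text
[   9.1  -16.5  -50.7  128.6   25.    34.4 -151.4] [-0.1  0.  -0.5 -0.3  0.2 -0.  -0.3] [0.4803911  0.23150515 0.21097596]
[356. 319.] [426. 317.] [362. 333.] [423. 331.] [327. 245.] [449. 241.]
```

View pics/w2.png

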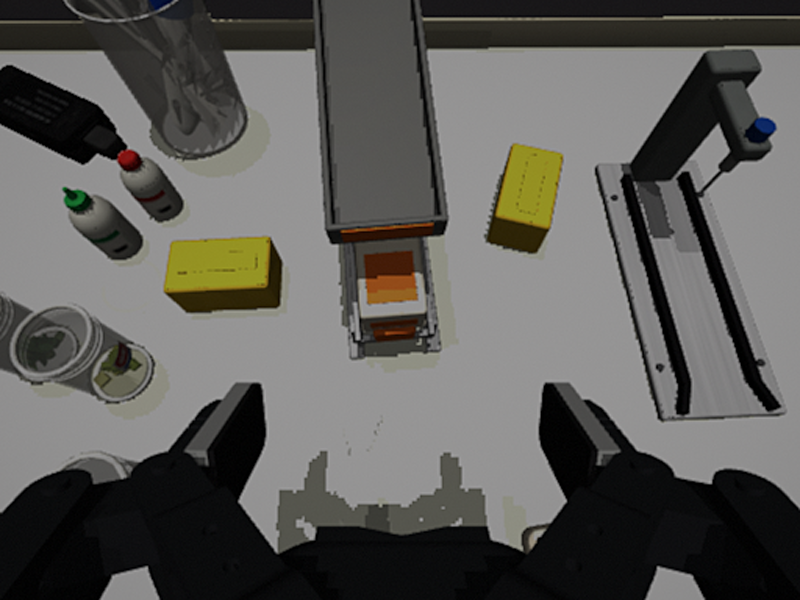

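```bash
python3 - <<'E'
from h import *
import cv2
f=dict(np.load("pics/w2.npz"));im=f["color"]
c=im[132:232,200:300,::-1];cv2.imwrite("pics/w2c.png",cv2.resize(c,(600,600),interpolation=cv2.INTER_CUBIC))
from cell import env
s=env.sense();cp=-f["R"].T@f["t"];print("cam in tool",s["tool_rot"].T@(cp-s["tool_pos"]),(f["R"]@s["tool_rot"]).round(2).tolist())
E
```

```text
cam in tool [ 0.07332055  0.00066421 -0.1412216 ] [[-0.0, 1.0, 0.0], [-0.96, -0.0, -0.29], [-0.29, -0.0, 0.96]]
```

View pics/w2c.png

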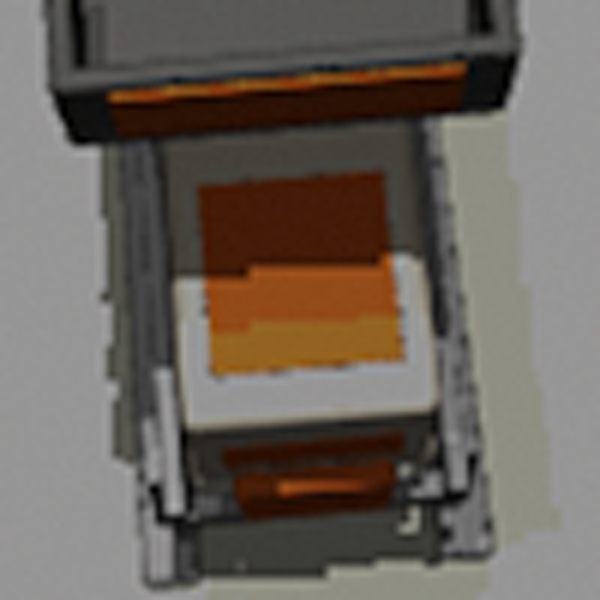

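w2c: cartridge top front corners (187,425), (437,410); tray lower front edge (70,142)-(515,105); stop (238-395, 465-515); sides are unobstructed down to the rails.

```bash
cat > fit2.py <<'E'
from h import *
import io,contextlib
with contextlib.redirect_stdout(io.StringIO()): exec(open("fit0.py").read())
w=dict(np.load("pics/w2.npz"));k=lambda x,y:np.array([200+x/6-.42,132+y/6-.42])
best=None
for hw in (.033,.035,.037,.039):
    ow=[(w,lane(0,.022,.046),k(187,425)),(w,lane(0,-.022,.046),k(437,410)),(w,lane(.035,hw,.084),k(70,142)),(w,lane(.035,-hw,.084),k(515,105)),
    (w,lane(.035,hw,.106),k(50,88)),(w,lane(.035,-hw,.106),k(522,45))]
    ot=[(T,lane(.035,hw,.106),A(77,487)),(T,lane(.035,-hw,.106),A(206,487))]
    print(hw,fit(ow,[.68,.24,.03]),fit(ow+ot,[.68,.24,.03])[0])
E
python3 fit2.py
```

```text
0.033 (array([0.68644066, 0.24762623, 0.08899339]), [[-1.1, 0.2], [1.6, -1.2], [0.0, 0.5], [-0.6, 0.7], [-0.3, -0.7], [0.9, 0.0]]) [0.6863409  0.24728022 0.08664303]
0.035 (array([0.68648632, 0.24750821, 0.08765017]), [[-1.2, 0.2], [1.6, -1.2], [-2.2, 0.7], [1.6, 0.5], [-2.8, -0.6], [3.2, -0.2]]) [0.68639746 0.24699695 0.08505865]
0.037 (array([0.68651385, 0.24712083, 0.08376527]), [[-1.3, 0.1], [1.5, -1.1], [-4.5, 0.7], [3.8, 0.5], [-5.2, -0.5], [5.6, -0.2]]) [0.68642546 0.24669189 0.08146857]
0.039 (array([0.68653975, 0.24661145, 0.07973643]), [[-1.3, 0.0], [1.5, -1.0], [-6.6, 0.7], [6.1, 0.4], [-7.6, -0.5], [8.2, -0.2]]) [0.68645113 0.24627902 0.07772535]
```

>>> {"method": "send_rows", "body": {"series": [{"x": 0, "y": 0, "z": -0.01, "rx": 0, "ry": 0, "rz": 0.14, "grip": 1}, {"x": 0, "y": 0, "z": -0.01, "rx": 0, "ry": 0, "rz": 0.14, "grip": 1}]}}

```text
time: 4.2
tool_pos: [0.4741, 0.2321, 0.2198]
tool_rot: [[0.756, -0.113, 0.644], [-0.147, -0.989, -0.001], [0.637, -0.094, -0.765]]
wrist_force: [0.3, 0.2, 0.5]
gripper_width: 0.999
grasp_force: 0.0
```

```bash
cat >> fit2.py <<'E'
p=fit(ow,[.68,.24,.03])[0];p=[.6864,.2475,.088]
for a in(.25,.27,.28):print(a,[((proj(T,W(p,lane(a,y,.106)))-[155,88]+.4)*5).round() for y in(.033,-.033)])
E
python3 fit2.py|tail -3; python3 - <<'E'
from cell import env;print(env.sense()["q"].round(1))
E
```

```text
0.25 [array([34., 49.]), array([169.,  39.])]
0.27 [array([31.,  8.]), array([165.,  -1.])]
0.28 [array([ 29., -12.]), array([164., -22.])]
[  16.2  -20.8  -55.4  128.3   15.8   33.8 -151.5]
```

>>> {"method": "send_rows", "body": {"series": [{"x": 0, "y": 0, "z": 0.0, "rx": 0, "ry": 0, "rz": -1.5, "grip": 1}, {"x": 0, "y": 0, "z": 0.0, "rx": 0, "ry": 0, "rz": -1.5, "grip": 1}, {"x": 0, "y": 0, "z": 0.0, "rx": 0, "ry": 0, "rz": -1.5, "grip": 1}, {"x": 0, "y": 0, "z": 0.0, "rx": 0, "ry": 0, "rz": -1.5, "grip": 1}, {"x": 0, "y": 0, "z": 0.0, "rx": 0, "ry": 0, "rz": -3.0, "grip": 1}, {"x": 0, "y": 0, "z": 0.0, "rx": 0, "ry": 0, "rz": -3.0, "grip": 1}, {"x": 0, "y": 0, "z": 0.0, "rx": 0, "ry": 0, "rz": -3.0, "grip": 1}, {"x": 0, "y": 0, "z": 0.0, "rx": 0, "ry": 0, "rz": -3.0, "grip": 1}, {"x": 0, "y": 0, "z": 0.0, "rx": 0, "ry": 0, "rz": -3.0, "grip": 1}, {"x": 0, "y": 0, "z": 0.0, "rx": 0, "ry": 0, "rz": -3.0, "grip": 1}, {"x": 0, "y": 0, "z": 0.0, "rx": 0, "ry": 0, "rz": -3.0, "grip": 1}, {"x": 0, "y": 0, "z": 0.0, "rx": 0, "ry": 0, "rz": -3.0, "grip": 1}, {"x": 0, "y": 0, "z": 0.0, "rx": 0, "ry": 0, "rz": -3.0, "grip": 1}, {"x": 0, "y": 0, "z": 0.0, "rx": 0, "ry": 0, "rz": -3.0, "grip": 1}, {"x": 0, "y": 0, "z": 0.0, "rx": 0, "ry": 0, "rz": -3.0, "grip": 1}, {"x": 0, "y": 0, "z": 0.0, "rx": 0, "ry": 0, "rz": -3.0, "grip": 1}, {"x": 0, "y": 0, "z": 0.0, "rx": 0, "ry": 0, "rz": -3.0, "grip": 1}, {"x": 0, "y": 0, "z": 0.0, "rx": 0, "ry": 0, "rz": -3.0, "grip": 1}, {"x": 0, "y": 0, "z": 0.0, "rx": 0, "ry": 0, "rz": -3.0, "grip": 1}, {"x": 0, "y": 0, "z": 0.0, "rx": 0, "ry": 0, "rz": -3.0, "grip": 1}]}}

```text
time: 6.2
tool_pos: [0.4744, 0.2322, 0.2184]
tool_rot: [[-0.737, 0.209, 0.643], [0.271, 0.963, -0.002], [-0.62, 0.173, -0.766]]
wrist_force: [-0.2, -0.3, 0.6]
gripper_width: 0.998
grasp_force: 0.0
```

```bash
cat >> h.py <<'E'
RK=np.array([.6864,.2475,.088]);FL=np.diag([-1.,-1,1])
YR=np.degrees(.088)
def grasp(a,n,back=0.,lean=40,y=0.): # TCP pose for nominal grasp point at lane (a,n)
    R=Rt(lean+8,YR)@FL
    return W(RK,lane(a,y,n))+R[:,2]*(.0187-back),R
E
python3 - <<'E'
from h import *;from cell import env
s=env.sense();print(s["q"].round(1),s["tool_pos"])
for b in(.09,.0):
    P,R=grasp(.028,.032,b);print(P.round(4),rel(P,R,s["tool_pos"],s["tool_rot"]))
E
```

```text
[-20.  -14.  -27.2 129.3  36.   40.5   3. ] [0.47437858 0.23217494 0.21838472]
[0.5323 0.2339 0.1283] {'x': 0.0136, 'y': -0.0019, 'z': 0.1062, 'rx': -0.0816, 'ry': -0.1296, 'rz': -0.3374}
[0.5989 0.2398 0.0681] {'x': 0.0035, 'y': 0.0073, 'z': 0.1952, 'rx': -0.0816, 'ry': -0.1296, 'rz': -0.3374}
```

>>> {"method": "send_rows", "body": {"series": [{"x": 0.014, "y": -0.002, "z": 0.106, "rx": -0.0816, "ry": -0.1296, "rz": -0.3374, "grip": 0.6}, {"x": 0.014, "y": -0.002, "z": 0.106, "rx": -0.0816, "ry": -0.1296, "rz": -0.3374, "grip": 0.6}, {"x": 0.014, "y": -0.002, "z": 0.106, "rx": -0.0816, "ry": -0.1296, "rz": -0.3374, "grip": 0.6}, {"x": 0.014, "y": -0.002, "z": 0.106, "rx": -0.0816, "ry": -0.1296, "rz": -0.3374, "grip": 0.6}, {"x": 0.014, "y": -0.002, "z": 0.106, "rx": -0.0816, "ry": -0.1296, "rz": -0.3374, "grip": 0.6}, {"x": 0.014, "y": -0.002, "z": 0.106, "rx": -0.0816, "ry": -0.1296, "rz": -0.3374, "grip": 0.6}]}}

```text
time: 6.8
tool_pos: [0.5311, 0.2346, 0.1282]
tool_rot: [[-0.668, -0.08, 0.739], [-0.049, 0.997, 0.064], [-0.742, 0.007, -0.67]]
wrist_force: [-0.7, -0.1, -0.2]
gripper_width: 0.801
grasp_force: 0.0
```

```bash
python3 - <<'E'
from h import *;from cell import env
import cv2
f=env.grab_frame("wrist");np.savez("pics/w3.npz",**f)
cv2.imwrite("pics/w3.png",cv2.resize(f["color"][:,:,::-1],(800,600),interpolation=cv2.INTER_CUBIC))
s=env.sense();print(s["q"].round(1),s["tool_pos"],s["gripper_width"])
P,R=grasp(.028,.032,0);print(P.round(4),rel(P,R,s["tool_pos"],s["tool_rot"]))
print(*[(proj(f,W(RK,lane(*a)))*800/512).round() for a in[(.0,.022,.046),(.0,-.022,.046),(0,.022,0),(0,-.022,0),(0,.015,.012),(0,-.015,.012)]])
E
```

```text
[-13.9  -0.4 -31.8 136.4  82.9  29.1 -22.6] [0.5314237  0.23506598 0.12920723] 0.8036834812452432
[0.5989 0.2398 0.0681] {'x': 0.0002, 'y': -0.0012, 'z': 0.0912, 'rx': -0.0004, 'ry': 0.0001, 'rz': -0.011}
[453. 317.] [347. 318.] [447. 233.] [353. 234.] [433. 253.] [367. 254.]
```

View pics/w3.png

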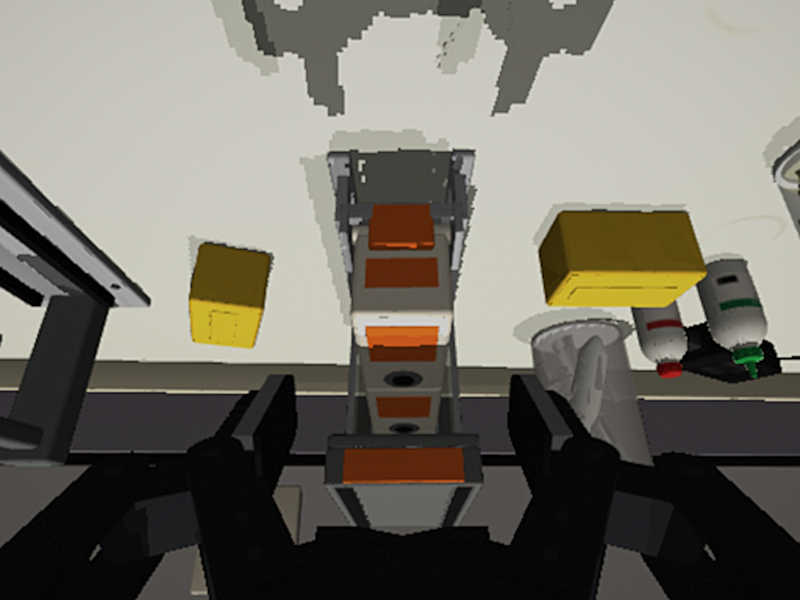

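w3: cartridge front face centred at column ~402 (predicted 400), stop at (402,225), septa of the cartridges visible at (403,379), (403,428). Aligned, so I advance and grip.

>>> {"method": "send_rows", "body": {"series": [{"x": 0, "y": -0.001, "z": 0.02, "rx": 0, "ry": 0, "rz": -0.011, "grip": 0.6}, {"x": 0, "y": -0.001, "z": 0.04, "rx": 0, "ry": 0, "rz": -0.011, "grip": 0.6}, {"x": 0, "y": -0.001, "z": 0.06, "rx": 0, "ry": 0, "rz": -0.011, "grip": 0.6}, {"x": 0, "y": -0.001, "z": 0.08, "rx": 0, "ry": 0, "rz": -0.011, "grip": 0.6}, {"x": 0, "y": -0.001, "z": 0.091, "rx": 0, "ry": 0, "rz": -0.011, "grip": 0.6}, {"x": 0, "y": -0.001, "z": 0.091, "rx": 0, "ry": 0, "rz": -0.011, "grip": 0.6}, {"x": 0, "y": -0.001, "z": 0.091, "rx": 0, "ry": 0, "rz": -0.011, "grip": 0.6}], "squeeze": 40}}

```text
time: 7.55
tool_pos: [0.5989, 0.2401, 0.0688]
tool_rot: [[-0.666, -0.088, 0.741], [-0.059, 0.996, 0.065], [-0.744, -0.0, -0.668]]
wrist_force: [-0.4, -0.4, -0.8]
gripper_width: 0.801
grasp_force: 0.0
```

```bash
python3 - <<'E'
from h import *;from cell import env
s=env.sense();print(s["q"].round(1),s["tool_pos"],s["wrist_force"])
P,R=grasp(.028,.032,0);print(P.round(4),rel(P,R,s["tool_pos"],s["tool_rot"]))
E
```

```text
[-12.6  14.5 -28.6 131.3 104.7  31.6 -37.1] [0.59889105 0.24007505 0.06881099] [-0.35978496 -0.38975386 -0.78767566]
[0.5989 0.2398 0.0681] {'x': 0.0006, 'y': -0.0003, 'z': 0.0005, 'rx': -0.0001, 'ry': 0.001, 'rz': 0.0}
```

>>> {"method": "send_rows", "body": {"series": [{"x": 0, "y": 0, "z": 0, "rx": 0, "ry": 0, "rz": 0, "grip": -1}, {"x": 0, "y": 0, "z": 0, "rx": 0, "ry": 0, "rz": 0, "grip": -1}, {"x": 0, "y": 0, "z": 0, "rx": 0, "ry": 0, "rz": 0, "grip": -1}, {"x": 0, "y": 0, "z": 0, "rx": 0, "ry": 0, "rz": 0, "grip": -1}, {"x": 0, "y": 0, "z": 0, "rx": 0, "ry": 0, "rz": 0, "grip": -1}, {"x": 0, "y": 0, "z": 0, "rx": 0, "ry": 0, "rz": 0, "grip": -1}], "squeeze": 50}}

```text
time: 8.15
tool_pos: [0.5992, 0.2401, 0.0691]
tool_rot: [[-0.665, -0.088, 0.742], [-0.059, 0.996, 0.066], [-0.745, -0.0, -0.667]]
wrist_force: [-2.0, -1.2, 6.4]
gripper_width: 0.507
grasp_force: 50.8
```

```bash
python3 - <<'E'
from h import *;from cell import env
s=env.sense();p0,R0=s["tool_pos"],s["tool_rot"];print(p0)
# lift along lane normal n, then retreat along -u : in tool axes
ux=np.array([np.cos(.088),np.sin(.088),0])
Uw=ux*c8+[0,0,s8];Nw=-ux*s8+np.array([0,0,c8])
for n,a in((.006,0),(.012,0),(.018,0),(.02,-.02),(.022,-.04),(.024,-.06),(.03,-.09),(.05,-.1)):print(n,a,(R0.T@(n*Nw+a*Uw)).round(4))
E
```

```text
[0.59923227 0.24006934 0.06906679]
0.006 0 [-0.0039 -0.     -0.0046]
0.012 0 [-0.0077 -0.     -0.0092]
0.018 0 [-0.0116 -0.     -0.0138]
0.02 -0.02 [ 0.0024  0.     -0.0282]
0.022 -0.04 [ 0.0164  0.     -0.0426]
0.024 -0.06 [ 0.0304  0.     -0.057 ]
0.03 -0.09 [ 0.0495  0.     -0.0809]
0.05 -0.1 [ 0.0442  0.     -0.1027]
```

>>> {"method": "send_rows", "body": {"series": [{"x": -0.004, "y": 0, "z": -0.0046, "rx": 0, "ry": 0, "rz": 0, "grip": -1}, {"x": -0.0077, "y": 0, "z": -0.0092, "rx": 0, "ry": 0, "rz": 0, "grip": -1}, {"x": -0.0116, "y": 0, "z": -0.0138, "rx": 0, "ry": 0, "rz": 0, "grip": -1}, {"x": -0.0116, "y": 0, "z": -0.0138, "rx": 0, "ry": 0, "rz": 0, "grip": -1}, {"x": -0.0046, "y": 0, "z": -0.021, "rx": 0, "ry": 0, "rz": 0, "grip": -1}, {"x": 0.0024, "y": 0, "z": -0.0282, "rx": 0, "ry": 0, "rz": 0, "grip": -1}, {"x": 0.0094, "y": 0, "z": -0.0354, "rx": 0, "ry": 0, "rz": 0, "grip": -1}, {"x": 0.0164, "y": 0, "z": -0.0426, "rx": 0, "ry": 0, "rz": 0, "grip": -1}, {"x": 0.0234, "y": 0, "z": -0.05, "rx": 0, "ry": 0, "rz": 0, "grip": -1}, {"x": 0.0304, "y": 0, "z": -0.057, "rx": 0, "ry": 0, "rz": 0, "grip": -1}, {"x": 0.0304, "y": 0, "z": -0.057, "rx": 0, "ry": 0, "rz": 0, "grip": -1}, {"x": 0.0304, "y": 0, "z": -0.057, "rx": 0, "ry": 0, "rz": 0, "grip": -1}]}}

```text
time: 9.35
tool_pos: [0.5359, 0.2337, 0.0831]
tool_rot: [[-0.667, -0.088, 0.74], [-0.059, 0.996, 0.065], [-0.743, -0.001, -0.669]]
wrist_force: [-0.9, 0.0, -1.5]
gripper_width: 0.506
grasp_force: 53.4
```

```bash
python3 - <<'E'
from h import *;from cell import env
s=env.sense();p0,R0=s["tool_pos"],s["tool_rot"];print(s["q"].round(1),p0)
P,R=grasp(.028,.032,0);d=R.T@(p0-P);print("tool-frame from grasp",d.round(4))
# next: back & up in world while levelling
L=Rt(40,YR)@FL
for q in([.525,.2335,.105],[.5,.231,.16],[.49,.23,.22]):print(rel(q,R if q[2]<.11 else L,p0,R0))
E
```

```text
[ -7.7   7.6 -38.4 137.4  98.   33.  -36. ] [0.53593662 0.23374625 0.08308175]
tool-frame from grasp [ 0.0312 -0.0005 -0.0571]
{'x': -0.009, 'y': 0.0007, 'z': -0.0228, 'rx': -0.0004, 'ry': -0.0003, 'rz': 0.0006}
{'x': -0.033, 'y': 0.0004, 'z': -0.0783, 'rx': -0.0004, 'ry': 0.1393, 'rz': 0.0006}
{'x': -0.0709, 'y': 0.0002, 'z': -0.1259, 'rx': -0.0004, 'ry': 0.1393, 'rz': 0.0006}
```

>>> {"method": "send_rows", "body": {"series": [{"x": -0.009, "y": 0, "z": -0.023, "rx": 0, "ry": 0, "rz": 0, "grip": -1}, {"x": -0.009, "y": 0, "z": -0.023, "rx": 0, "ry": 0, "rz": 0, "grip": -1}, {"x": -0.021, "y": 0, "z": -0.05, "rx": 0, "ry": 0, "rz": 0, "grip": -1}, {"x": -0.033, "y": 0, "z": -0.078, "rx": 0, "ry": 0.03, "rz": 0, "grip": -1}, {"x": -0.05, "y": 0, "z": -0.1, "rx": 0, "ry": 0.09, "rz": 0, "grip": -1}, {"x": -0.071, "y": 0, "z": -0.126, "rx": 0, "ry": 0.139, "rz": 0, "grip": -1}, {"x": -0.071, "y": 0, "z": -0.126, "rx": 0, "ry": 0.139, "rz": 0, "grip": -1}, {"x": -0.071, "y": 0, "z": -0.126, "rx": 0, "ry": 0.139, "rz": 0, "grip": -1}, {"x": -0.071, "y": 0, "z": -0.126, "rx": 0, "ry": 0.139, "rz": 0, "grip": -1}]}}

```text
time: 10.25
tool_pos: [0.491, 0.231, 0.2233]
tool_rot: [[-0.761, -0.088, 0.643], [-0.066, 0.996, 0.059], [-0.646, 0.002, -0.763]]
wrist_force: [0.5, 0.4, -1.5]
gripper_width: 0.507
grasp_force: 53.4
```

```bash
python3 - <<'E'
from h import *;from cell import env
import cv2
f=env.grab_frame("wrist");np.savez("pics/w4.npz",**f)
g=env.grab_frame("side");np.savez("pics/s4.npz",**g)
a=cv2.resize(f["color"][:,:,::-1],(480,360),interpolation=cv2.INTER_AREA)
b=cv2.resize(g["color"][150:275,170:337,::-1],(480,360),interpolation=cv2.INTER_CUBIC)
im=np.zeros((600,800,3),np.uint8);im=np.vstack([f["color"][:,:,::-1][150:384],cv2.resize(g["color"][150:270,170:330,::-1],(512,366),interpolation=cv2.INTER_CUBIC)])
cv2.imwrite("pics/w4.png",im)
s=env.sense();print(s["q"].round(1),s["tool_pos"],s["tool_rot"].round(3).tolist(),im.shape)
E
```

```text
[ -2.6 -15.6 -37.5 129.1  25.2  32.7  35.6] [0.4900941  0.22967407 0.21978367] [[-0.762, -0.087, 0.641], [-0.068, 0.996, 0.055], [-0.643, -0.001, -0.765]] (600, 512, 3)
```

View pics/w4.png

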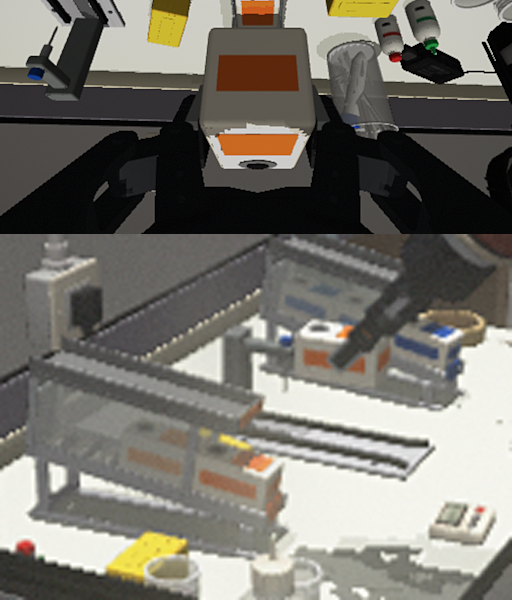

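w4: the cartridge is held squarely with its front face at (257,75) and septum at (260,163) [upper panel, native row +150]. In the lower panel the two remaining orange cartridges have rolled down to the stop. Now check the in-hand pose against that.

```bash
cat >> h.py <<'E'
# cartridge (level frame: x along, z up) in tool frame from grasp record
Rg=np.array([[-.665,-.088,.742],[-.059,.996,.066],[-.745,0,-.667]]);Rg=Ro.from_matrix(Rg).as_matrix();pg=np.array([.5992,.2401,.0691])
Rc=np.column_stack([[c8*np.cos(.088),c8*np.sin(.088),s8],[-np.sin(.088),np.cos(.088),0],[-s8*np.cos(.088),-s8*np.sin(.088),c8]])
pc=W(RK,lane(.04,0,0))
R_tc=Rg.T@Rc;p_tc=Rg.T@(pc-pg)
E
python3 - <<'E'
from h import *
w2=dict(np.load("pics/w2.npz"))
from scipy.spatial.transform import Rotation as Ro
R2=Ro.from_matrix([[.766,-.005,.642],[-.005,-1,-.002],[.642,-.002,-.766]]).as_matrix();p2=np.array([.4804,.2315,.21097])
Rct=w2["R"]@R2;tct=w2["R"]@p2+w2["t"]
f={"fx":w2["fx"],"fy":w2["fy"],"cx":w2["cx"],"cy":w2["cy"],"R":Rct,"t":tct}
print(p_tc.round(4),Ro.from_matrix(R_tc).as_euler("xyz",degrees=True))
for n,P in dict(sept=(.024,0,.046),fbl=(-.04,.022,0),fbr=(-.04,-.022,0),ftl=(-.04,.022,.046),ftr=(-.04,-.022,.046)).items():
    print(n,proj(f,R_tc@np.array(P)+p_tc)-[0,150])
import cv2
g=np.load("pics/w4.npz")["color"][300:330,235:285].astype(int);m=(g.sum(2)<150)
ys,xs=np.nonzero(m);n,l,st,ce=cv2.connectedComponentsWithStats(m.astype(np.uint8));print([(s[4],(c+[235,150]).round(1).tolist()) for s,c in zip(st,ce)])
E
```

```text
[ 0.0124 -0.0003  0.0139] [ 179.97655121  -40.14743433 -179.97312995]
sept [255.3740666  164.36332845]
fbl [304.95096132  23.99737309]
fbr [205.19676285  23.95002648]
ftl [316.04087054 127.37407069]
ftr [193.03189392 127.30551055]
[(np.int32(1379), [259.7, 164.5]), (np.int32(5), [246.0, 161.0]), (np.int32(12), [257.5, 160.0]), (np.int32(3), [268.0, 161.0]), (np.int32(3), [241.0, 162.0]), (np.int32(2), [272.5, 162.0]), (np.int32(1), [275.0, 163.0]), (np.int32(95), [257.1, 165.9])]
```

```bash
cat > fit3.py <<'E'
from fit1 import *
w2=dict(np.load("pics/w2.npz"))
o3=[(w2,(-.19,.048,z),q(663,419)),(w2,(-.19,-.048,z),q(783,412)),(w2,(.05,.048,z),q(598,165))]
for s in (o2+o3,o+o2+o3): print(fit(s,[.69,0,0]))
E
python3 fit3.py
cat >> h.py <<'E'
ST=np.array([.6936,-.0062,.039])
def hold(x,z,y=0.,dyaw=0.): # tool pose with cartridge underside centre at stand (x,y,z), level
    yaw=np.degrees(ST[2])+dyaw
    RC=Ro.from_euler("z",yaw,degrees=True).as_matrix()
    R=RC@R_tc.T;return W(ST,(x,y,z))-R@p_tc,R
E
python3 - <<'E'
from h import *;from cell import env
s=env.sense();p0,R0=s["tool_pos"],s["tool_rot"];print(p0)
P,R=hold(-.27,.07);print(P,rel([.49,.1,.22],R0,p0,R0),rel(P,R,p0,R0))
E
```

```text
(array([ 0.69405188, -0.00559884,  0.03900099]), [[-1.9, -0.1], [0.5, -0.4], [0.2, -1.4], [-2.4, 0.5], [-0.5, -0.6], [0.8, 0.3], [5.0, 1.1], [-0.1, -1.8]])
(array([ 0.6939208 , -0.00577717,  0.03729247]), [[0.2, 0.2], [-0.1, -0.5], [0.0, 0.0], [-0.2, -0.6], [-0.2, 0.4], [-0.4, -1.5], [-0.3, -1.6], [-0.2, 0.4], [-2.0, -0.0], [0.3, -0.2], [0.4, -1.3], [-2.5, 0.6], [-0.6, -0.5], [0.7, 0.3], [5.0, 1.3], [0.1, -1.7]])
[0.4900941  0.22967407 0.21978367]
[ 0.42426986 -0.01641665  0.08864827] {'x': 0.0087, 'y': -0.1292, 'z': -0.0074, 'rx': 0.0, 'ry': 0.0, 'rz': 0.0} {'x': 0.1512, 'y': -0.2393, 'z': 0.0445, 'rx': 0.0302, 'ry': -0.0016, 'rz': 0.0376}
```

```bash
sed -i 's/^ST=.*/ST=np.array([.6938,-.0059,.038])/' h.py; python3 - <<'E'
from h import *;from cell import env
s=env.sense();p0,R0=s["tool_pos"],s["tool_rot"]
for x,z in((-.17,.19),(-.155,.06)):
    P,R=hold(x,z);print(P,rel(P,R,p0,R0))
E
```

```text
[ 0.52438759 -0.01204823  0.20864827] {'x': -0.0026, 'y': -0.2438, 'z': 0.0171, 'rx': 0.0308, 'ry': -0.0016, 'rz': 0.0384}
[ 0.53937676 -0.01147836  0.07864827] {'x': 0.0696, 'y': -0.2444, 'z': 0.1262, 'rx': 0.0308, 'ry': -0.0016, 'rz': 0.0384}
```

>>> {"method": "send_rows", "body": {"series": [{"x": 0, "y": -0.03, "z": 0.002, "rx": 0.005, "ry": 0, "rz": 0.005, "grip": -1}, {"x": 0, "y": -0.06, "z": 0.004, "rx": 0.01, "ry": 0, "rz": 0.01, "grip": -1}, {"x": 0, "y": -0.095, "z": 0.006, "rx": 0.015, "ry": 0, "rz": 0.015, "grip": -1}, {"x": 0, "y": -0.13, "z": 0.008, "rx": 0.02, "ry": -0.001, "rz": 0.02, "grip": -1}, {"x": 0, "y": -0.165, "z": 0.01, "rx": 0.025, "ry": -0.001, "rz": 0.03, "grip": -1}, {"x": 0, "y": -0.2, "z": 0.012, "rx": 0.028, "ry": -0.002, "rz": 0.035, "grip": -1}, {"x": 0, "y": -0.225, "z": 0.015, "rx": 0.031, "ry": -0.002, "rz": 0.038, "grip": -1}, {"x": -0.003, "y": -0.244, "z": 0.017, "rx": 0.031, "ry": -0.002, "rz": 0.038, "grip": -1}, {"x": -0.003, "y": -0.244, "z": 0.017, "rx": 0.031, "ry": -0.002, "rz": 0.038, "grip": -1}, {"x": 0.015, "y": -0.244, "z": 0.045, "rx": 0.031, "ry": -0.002, "rz": 0.038, "grip": -1}, {"x": 0.033, "y": -0.244, "z": 0.072, "rx": 0.031, "ry": -0.002, "rz": 0.038, "grip": -1}, {"x": 0.051, "y": -0.244, "z": 0.099, "rx": 0.031, "ry": -0.002, "rz": 0.038, "grip": -1}, {"x": 0.07, "y": -0.244, "z": 0.126, "rx": 0.031, "ry": -0.002, "rz": 0.038, "grip": -1}, {"x": 0.07, "y": -0.244, "z": 0.126, "rx": 0.031, "ry": -0.002, "rz": 0.038, "grip": -1}, {"x": 0.07, "y": -0.244, "z": 0.126, "rx": 0.031, "ry": -0.002, "rz": 0.038, "grip": -1}, {"x": 0.07, "y": -0.244, "z": 0.126, "rx": 0.031, "ry": -0.002, "rz": 0.038, "grip": -1}]}}

```text
time: 11.95
tool_pos: [0.5377, -0.0067, 0.1175]
tool_rot: [[-0.776, -0.057, 0.628], [-0.056, 0.998, 0.021], [-0.628, -0.02, -0.778]]
wrist_force: [0.2, -1.0, -1.8]
gripper_width: 0.507
grasp_force: 53.3
```

```bash
python3 - <<'E'
from h import *;from cell import env
import cv2
s=env.sense();f=env.grab_frame("wrist");np.savez("pics/w5.npz",**f)
cv2.imwrite("pics/w5.png",cv2.resize(f["color"][:,:,::-1],(800,600),interpolation=cv2.INTER_CUBIC))
p0,R0=s["tool_pos"],s["tool_rot"];print(s["q"].round(1),p0,s["joint_vel"].round(1))
P,R=hold(-.155,.06);print(rel(P,R,p0,R0))
for n,Q in dict(fl=(-.19,.048,.008),fr=(-.19,-.048,.008),bl=(.05,.048,.008),br=(.05,-.048,.008),tip=(-.024,0,.06),rl=(-.165,.0235,.017),rr=(-.165,-.0235,.017)).items():print(n,(proj(f,W(ST,Q))*800/512).round())
E
```

```text
[ 52.4  -9.7 -53.1 137.3 -37.5  11.6 125.1] [ 0.53770198 -0.00670045  0.11751896] [ 88.6  28.8 -89.4   0.7  -9.9 -28.7  17. ]
{'x': 0.0234, 'y': -0.0041, 'z': 0.0312, 'rx': -0.0033, 'ry': -0.0212, 'rz': 0.0268}
fl [515. 108.]
fr [278. 101.]
bl [452. 370.]
br [335. 367.]
tip [392. 391.]
rl [449. 170.]
rr [342. 167.]
```

```bash
python3 - <<'E'
from h import *;from cell import env
s=env.sense()
p0,R0=s["tool_pos"],s["tool_rot"];print(s["q"].round(1),p0,s["joint_vel"].round(1))
for a in((-.14,.09),(-.125,.07)):
    P,R=hold(*a);print(rel(P,R,p0,R0),P)
E
```

```text
[ 53.2  -9.5 -53.8 137.4 -37.5  11.5 125.1] [ 0.53709095 -0.00777743  0.1150334 ] [-11.2  -1.9  13.7  -0.4   4.3   4.6  -5.2]
{'x': -0.0093, 'y': -0.004, 'z': 0.0157, 'rx': -0.0041, 'ry': -0.0242, 'rz': 0.0247} [ 0.55436593 -0.0109085   0.10864827]
{'x': -0.0084, 'y': -0.0038, 'z': 0.0407, 'rx': -0.0041, 'ry': -0.0242, 'rz': 0.0247} [ 0.5693551  -0.01033864  0.08864827]
```

>>> {"method": "send_rows", "body": {"series": [{"x": -0.009, "y": -0.004, "z": 0.016, "rx": -0.004, "ry": -0.024, "rz": 0.025, "grip": -1}, {"x": -0.009, "y": -0.004, "z": 0.03, "rx": -0.004, "ry": -0.024, "rz": 0.025, "grip": -1}, {"x": -0.008, "y": -0.004, "z": 0.041, "rx": -0.004, "ry": -0.024, "rz": 0.025, "grip": -1}, {"x": -0.008, "y": -0.004, "z": 0.041, "rx": -0.004, "ry": -0.024, "rz": 0.025, "grip": -1}, {"x": -0.008, "y": -0.004, "z": 0.041, "rx": -0.004, "ry": -0.024, "rz": 0.025, "grip": -1}, {"x": -0.008, "y": -0.004, "z": 0.041, "rx": -0.004, "ry": -0.024, "rz": 0.025, "grip": -1}]}}

```text
time: 12.6
tool_pos: [0.5675, -0.0127, 0.0932]
tool_rot: [[-0.77, -0.036, 0.637], [-0.029, 0.999, 0.021], [-0.637, -0.002, -0.771]]
wrist_force: [-0.3, -0.6, -1.7]
gripper_width: 0.502
grasp_force: 53.3
```

```bash
python3 - <<'E'
from h import *;from cell import env
s=env.sense()
p0,R0=s["tool_pos"],s["tool_rot"];print(s["q"].round(1),p0,s["joint_vel"].round(1))
for a in((-.125,.07),(-.125,.03)):
    P,R=hold(*a);print(rel(P,R,p0,R0),P)
E
```

```text
[ 71.    2.2 -73.2 135.1  21.3   5.   70. ] [ 0.56753038 -0.01267846  0.09322436] [   5.    10.5  -10.    -0.   125.1   -0.7 -121.1]
{'x': 0.0014, 'y': 0.0023, 'z': 0.0047, 'rx': -0.0037, 'ry': -0.0101, 'rz': -0.0006} [ 0.5693551  -0.01033864  0.08864827]
{'x': 0.0269, 'y': 0.0024, 'z': 0.0356, 'rx': -0.0037, 'ry': -0.0101, 'rz': -0.0006} [ 0.5693551  -0.01033864  0.04864827]
```

>>> {"method": "send_rows", "body": {"series": [{"x": 0.001, "y": 0.002, "z": 0.005, "rx": -0.004, "ry": -0.01, "rz": 0, "grip": -1}, {"x": 0.001, "y": 0.002, "z": 0.005, "rx": -0.004, "ry": -0.01, "rz": 0, "grip": -1}, {"x": 0.001, "y": 0.002, "z": 0.005, "rx": -0.004, "ry": -0.01, "rz": 0, "grip": -1}, {"x": 0.001, "y": 0.002, "z": 0.005, "rx": -0.004, "ry": -0.01, "rz": 0, "grip": -1}, {"x": 0.001, "y": 0.002, "z": 0.005, "rx": -0.004, "ry": -0.01, "rz": 0, "grip": -1}, {"x": 0.001, "y": 0.002, "z": 0.005, "rx": -0.004, "ry": -0.01, "rz": 0, "grip": -1}]}}

```text
time: 13.2
tool_pos: [0.5705, -0.0105, 0.0895]
tool_rot: [[-0.763, -0.039, 0.645], [-0.03, 0.999, 0.025], [-0.646, -0.0, -0.764]]
wrist_force: [-0.5, 0.5, -0.8]
gripper_width: 0.508
grasp_force: 53.3
```

```bash
cat > st.py <<'E'
import sys
from h import *;from cell import env
s=env.sense()
p0,R0=s["tool_pos"],s["tool_rot"];print(s["q"].round(1),p0,s["joint_vel"].round(1),s["wrist_force"].round(1))
RC=R0@R_tc;c=p0+R0@p_tc;d=c-[*ST[:2],0];a=ST[2]
print("cart in stand",np.round([np.cos(a)*d[0]+np.sin(a)*d[1],-np.sin(a)*d[0]+np.cos(a)*d[1],d[2]],4),"rpy",(Ro.from_matrix(RC).as_euler("xyz",degrees=True)-[0,0,np.degrees(a)]).round(2))
for t in sys.argv[1:]:
    P,R=hold(*map(float,t.split(",")));print(t,rel(P,R,p0,R0))
E
python3 st.py=-1 2>/dev/null; python3 st.py -- 2>/dev/null || python3 st.py
```

```text
[ 71.3   4.5 -74.4 135.4  50.6   4.9  41.7] [ 0.57047277 -0.01052172  0.08953999] [ 0.5 -0.2 -0.1 -0.1  0.3 -0.  -0.3] [-0.5  0.5 -0.8]
cart in stand [-0.1239 -0.0002  0.0709] rpy [-0.02 -0.07  0.02]
[ 71.3   4.5 -74.4 135.4  50.6   4.9  41.7] [ 0.57047277 -0.01052172  0.08953999] [ 0.5 -0.2 -0.1 -0.1  0.3 -0.  -0.3] [-0.5  0.5 -0.8]
cart in stand [-0.1239 -0.0002  0.0709] rpy [-0.02 -0.07  0.02]
```

```bash
python3 - <<'E'
from h import *;from cell import env
import cv2
f=env.grab_frame("wrist");np.savez("pics/w6.npz",**f);g=env.grab_frame("side");np.savez("pics/s6.npz",**g)
im=cv2.resize(f["color"][:,:,::-1],(800,600),interpolation=cv2.INTER_CUBIC)
# side crop inset in bottom corner (fingers/arm there)
im[450:,600:]=cv2.resize(g["color"][195:257,225:308,::-1],(200,150),interpolation=cv2.INTER_CUBIC)
cv2.imwrite("pics/w6.png",im)
for n,Q in dict(fl=(-.19,.048,.008),fr=(-.19,-.048,.008),bl=(.05,.048,.008),br=(.05,-.048,.008),tip=(-.024,0,.06),rl=(-.165,.0235,.017),rr=(-.165,-.0235,.017),funl=(-.188,.0315,.017),funr=(-.188,-.0315,.017)).items():print(n,(proj(f,W(ST,Q))*800/512).round())
E
```

```text
fl [558.  60.]
fr [247.  60.]
bl [467. 378.]
br [337. 377.]
tip [402. 410.]
rl [471. 146.]
rr [334. 146.]
funl [507.  83.]
funr [298.  83.]
```

View pics/w6.png

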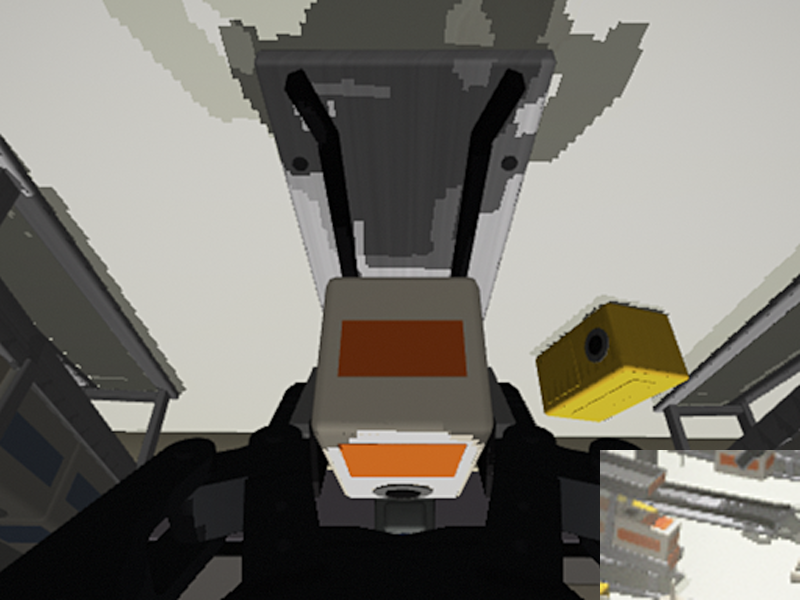

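w6: rails' inner edges at (333,135)/(475,135) and (357,270)/(456,270), funnel tips (285,72)/(525,72). The cartridge centre column is ~402.5, so the rail centre is slightly to its right (+y).

```bash
python3 - <<'E'
from h import *
f=dict(np.load("pics/w6.npz"))
for x in(-.19,-.165,-.15,-.13,-.12,-.11,-.1):print(x,*[(proj(f,W(ST,(x,y,.017)))*800/512).round(1) for y in(.0235,-.0235)])
# cartridge
s_p=np.array([.57047,-.01052,.08954]);P,R=hold(-.1239,.0709,-.0002)
print(P)
for n,Q in dict(sept=(.024,0,.046),fbl=(-.04,.022,0),fbr=(-.04,-.022,0),ftl=(-.04,.022,.046),ftr=(-.04,-.022,.046)).items():
    print(n,proj(f,R@(R_tc@np.array(Q)+p_tc)+P)*800/512)
E
```

```text
-0.19 [481.3  77. ] [323.9  76.9]
-0.165 [470.9 145.9] [334.  145.8]
-0.15 [465.8 179.2] [338.8 179.1]
-0.13 [460.1 216.8] [344.3 216.7]
-0.12 [457.6 233.2] [346.7 233.1]
-0.11 [455.3 248.3] [348.9 248.2]
-0.1 [453.2 262.2] [350.9 262.2]
[ 0.5704619  -0.0104967   0.08954827]
sept [401.7125214  492.81779198]
fbl [479.68578609 274.50246135]
fbr [324.13225005 274.43632401]
ftl [497.8426704  436.26200717]
ftr [306.18930027 436.25397598]
```

```bash
python3 - <<'E'
from h import *
f=dict(np.load("pics/w6.npz"));g=f["color"].sum(2)
for v in range(60,176,8):
    m=np.r_[False,g[v,175:345]<110,False];e=np.flatnonzero(np.diff(m.astype(int)));r=[(a+175,b+174) for a,b in e.reshape(-1,2) if b-a>3]
    print(v,r,[round((r[0][0]+r[-1][1])/2,1),round((r[0][1]+r[-1][0])/2,1)] if len(r)>1 else"")
for v in(49,100,168):
    print(v,[round((x+.18)/.64,1) for x in()])
P=[proj(f,W(ST,(x,0,.017))).round(1) for x in(-.165,-.13,-.1)];print(P)
E
```

```text
60 [(np.int64(184), np.int64(202)), (np.int64(315), np.int64(334))] [np.float64(259.0), np.float64(258.5)]
68 [(np.int64(189), np.int64(207)), (np.int64(311), np.int64(329))] [np.float64(259.0), np.float64(259.0)]
76 [(np.int64(194), np.int64(212)), (np.int64(306), np.int64(324))] [np.float64(259.0), np.float64(259.0)]
84 [(np.int64(199), np.int64(216)), (np.int64(301), np.int64(319))] [np.float64(259.0), np.float64(258.5)]
92 [(np.int64(203), np.int64(217)), (np.int64(300), np.int64(314))] [np.float64(258.5), np.float64(258.5)]
100 [(np.int64(204), np.int64(218)), (np.int64(299), np.int64(313)), (np.int64(325), np.int64(328))] [np.float64(266.0), np.float64(271.5)]
108 [(np.int64(189), np.int64(195)), (np.int64(206), np.int64(219)), (np.int64(298), np.int64(311))] [np.float64(250.0), np.float64(246.5)]
116 [(np.int64(208), np.int64(220)), (np.int64(297), np.int64(309))] [np.float64(258.5), np.float64(258.5)]
124 [(np.int64(209), np.int64(221)), (np.int64(296), np.int64(308))] [np.float64(258.5), np.float64(258.5)]
132 [(np.int64(211), np.int64(223)), (np.int64(295), np.int64(306))] [np.float64(258.5), np.float64(259.0)]
140 [(np.int64(212), np.int64(224)), (np.int64(293), np.int64(304))] [np.float64(258.0), np.float64(258.5)]
148 [(np.int64(214), np.int64(225)), (np.int64(292), np.int64(303))] [np.float64(258.5), np.float64(258.5)]
156 [(np.int64(215), np.int64(226)), (np.int64(291), np.int64(301))] [np.float64(258.0), np.float64(258.5)]
164 [(np.int64(217), np.int64(226)), (np.int64(290), np.int64(300))] [np.float64(258.5), np.float64(258.0)]
172 [(np.int64(219), np.int64(227)), (np.int64(289), np.int64(298))] [np.float64(258.5), np.float64(258.0)]
49 []
100 []
168 []
[array([257.5,  93.3]), array([257.4, 138.7]), array([257.3, 167.8])]
```

```bash
python3 - <<'E'
from h import *
f=dict(np.load("pics/w6.npz"));q=lambda x,y:np.array([x,y])*.64-.18
o=[(f,(-.165,.0235,.008),(300.5,87)),(f,(-.165,-.0235,.008),(216.5,87)),(f,(-.19,.048,.008),q(550,65)),(f,(-.19,-.048,.008),q(259,67))]
print(fit(o,ST),fit(o[:2],ST))
E
sed -i 's/^ST=.*/ST=np.array([.6938,-.0054,.038])/' h.py; python3 st.py " -.124,.04" " -.124,.020" " -.124,.0095"
```

```text
(array([ 0.69610236, -0.00420623,  0.04449469]), [[0.0, -1.0], [-0.0, -0.6], [4.8, 1.3], [-5.1, 1.0]]) (array([ 0.69666144, -0.00508901,  0.03891027]), [[-0.1, -0.0], [0.1, -0.0]])
[ 71.4   4.5 -74.4 135.4  50.7   4.9  41.6] [ 0.57067806 -0.0106578   0.08974704] [ 0.2 -0.1 -0.1 -0.1  0.3  0.1 -0.2] [-0.   0.2 -0.7]
cart in stand [-0.1237 -0.0009  0.0711] rpy [-0.02 -0.09  0.01]
 -.124,.04 {'x': 0.0203, 'y': 0.0009, 'z': 0.0236, 'rx': -0.0002, 'ry': 0.0016, 'rz': 0.0004}
 -.124,.020 {'x': 0.0332, 'y': 0.0009, 'z': 0.0388, 'rx': -0.0002, 'ry': 0.0016, 'rz': 0.0004}
 -.124,.0095 {'x': 0.04, 'y': 0.0009, 'z': 0.0468, 'rx': -0.0002, 'ry': 0.0016, 'rz': 0.0004}
```

>>> {"method": "send_rows", "body": {"series": [{"x": 0.01, "y": 0.001, "z": 0.012, "rx": 0, "ry": 0.0016, "rz": 0, "grip": -1}, {"x": 0.02, "y": 0.001, "z": 0.0236, "rx": 0, "ry": 0.0016, "rz": 0, "grip": -1}, {"x": 0.027, "y": 0.001, "z": 0.031, "rx": 0, "ry": 0.0016, "rz": 0, "grip": -1}, {"x": 0.033, "y": 0.001, "z": 0.0388, "rx": 0, "ry": 0.0016, "rz": 0, "grip": -1}, {"x": 0.033, "y": 0.001, "z": 0.0388, "rx": 0, "ry": 0.0016, "rz": 0, "grip": -1}, {"x": 0.033, "y": 0.001, "z": 0.0388, "rx": 0, "ry": 0.0016, "rz": 0, "grip": -1}, {"x": 0.033, "y": 0.001, "z": 0.0388, "rx": 0, "ry": 0.0016, "rz": 0, "grip": -1}]}}

```text
time: 14.0
tool_pos: [0.5702, -0.0095, 0.0385]
tool_rot: [[-0.765, -0.038, 0.643], [-0.028, 0.999, 0.026], [-0.643, 0.002, -0.765]]
wrist_force: [0.8, -1.3, -1.0]
gripper_width: 0.505
grasp_force: 53.3
```

```bash
python3 st.py " -.124,.016" " -.124,.012" " -.124,.0095"; python3 - <<'E'
from h import *;from cell import env
f=env.grab_frame("wrist");np.savez("pics/w7.npz",**f)
g=f["color"].sum(2)
for v in range(20,176,10):
    m=np.r_[False,g[v,150:370]<110,False];e=np.flatnonzero(np.diff(m.astype(int)));print(v,[(int(a+150),int(b+149)) for a,b in e.reshape(-1,2) if b-a>3])
E
```

```text
[ 59.2  15.9 -65.2 137.1 111.6  13.8 -15.1] [ 0.57015666 -0.00950775  0.03849675] [ 0.1 -2.1  0.3 -0.5 -0.9 -0.1  0.1] [ 0.8 -1.3 -1. ]
cart in stand [-0.1242  0.0003  0.0198] rpy [ 0.1   0.1  -0.03]
 -.124,.016 {'x': 0.0023, 'y': -0.0003, 'z': 0.0031, 'rx': 0.001, 'ry': -0.0017, 'rz': -0.0015}
 -.124,.012 {'x': 0.0049, 'y': -0.0003, 'z': 0.0061, 'rx': 0.001, 'ry': -0.0017, 'rz': -0.0015}
 -.124,.0095 {'x': 0.0065, 'y': -0.0003, 'z': 0.008, 'rx': 0.001, 'ry': -0.0017, 'rz': -0.0015}
20 []
30 []
40 []
50 []
60 []
70 []
80 []
90 []
100 []
110 []
120 [(166, 178), (334, 348)]
130 [(162, 186), (326, 350)]
140 [(166, 194), (319, 345)]
150 [(176, 202), (311, 338)]
160 [(184, 206), (307, 329)]
170 [(174, 180), (190, 209), (304, 322), (333, 340)]
```

```bash
python3 - <<'E'
from h import *
f=dict(np.load("pics/w7.npz"))
for x in(-.19,-.18,-.165):print(x,[proj(f,W(ST,(x,y,.017))).round(1).tolist() for y in(.0235,0,-.0235)])
E
```

```text
-0.19 [[318.7, 128.4], [256.2, 128.5], [193.6, 128.6]]
-0.18 [[314.4, 146.4], [256.2, 146.5], [198.0, 146.6]]
-0.165 [[309.0, 169.2], [256.3, 169.3], [203.5, 169.3]]
```

>>> {"method": "send_rows", "body": {"series": [{"x": 0.0023, "y": -0.0003, "z": 0.0031, "rx": 0.001, "ry": -0.0017, "rz": -0.0015, "grip": -1}, {"x": 0.0036, "y": -0.0003, "z": 0.0046, "rx": 0.001, "ry": -0.0017, "rz": -0.0015, "grip": -1}, {"x": 0.0049, "y": -0.0003, "z": 0.0061, "rx": 0.001, "ry": -0.0017, "rz": -0.0015, "grip": -1}, {"x": 0.0057, "y": -0.0003, "z": 0.007, "rx": 0.001, "ry": -0.0017, "rz": -0.0015, "grip": -1}, {"x": 0.0065, "y": -0.0003, "z": 0.008, "rx": 0.001, "ry": -0.0017, "rz": -0.0015, "grip": -1}, {"x": 0.0065, "y": -0.0003, "z": 0.008, "rx": 0.001, "ry": -0.0017, "rz": -0.0015, "grip": -1}, {"x": 0.0065, "y": -0.0003, "z": 0.008, "rx": 0.001, "ry": -0.0017, "rz": -0.0015, "grip": -1}]}}

```text
time: 14.75
tool_pos: [0.5708, -0.01, 0.0285]
tool_rot: [[-0.763, -0.039, 0.646], [-0.031, 0.999, 0.024], [-0.646, -0.002, -0.763]]
wrist_force: [-0.1, -0.6, -1.7]
gripper_width: 0.51
grasp_force: 53.3
```

```bash
python3 st.py " -.124,.0082" " -.124,.0075" " -.1,.0075"
```

```text
[ 61.9  20.9 -68.7 137.3 113.5  18.4 -14.1] [ 0.57082543 -0.01003916  0.02851209] [-0.3 -0.4  0.2  0.1  0.2 -0.1 -0. ] [-0.1 -0.6 -1.7]
cart in stand [-0.1235 -0.0003  0.0099] rpy [-0.09 -0.1   0.03]
 -.124,.0082 {'x': 0.0014, 'y': 0.0003, 'z': 0.001, 'rx': -0.0009, 'ry': 0.0018, 'rz': 0.0015}
 -.124,.0075 {'x': 0.0019, 'y': 0.0003, 'z': 0.0015, 'rx': -0.0009, 'ry': 0.0018, 'rz': 0.0015}
 -.1,.0075 {'x': -0.0164, 'y': 0.0002, 'z': 0.017, 'rx': -0.0009, 'ry': 0.0018, 'rz': 0.0015}
```

>>> {"method": "send_rows", "body": {"series": [{"x": 0.0007, "y": 0, "z": 0.0008, "rx": 0, "ry": 0, "rz": 0, "grip": -1}, {"x": 0.001, "y": 0, "z": 0.0012, "rx": 0, "ry": 0, "rz": 0, "grip": -1}, {"x": 0.0013, "y": 0, "z": 0.0016, "rx": 0, "ry": 0, "rz": 0, "grip": -1}, {"x": 0.0013, "y": 0, "z": 0.0016, "rx": 0, "ry": 0, "rz": 0, "grip": -1}]}}

```text
time: 15.15
tool_pos: [0.571, -0.01, 0.0266]
tool_rot: [[-0.762, -0.039, 0.646], [-0.031, 0.999, 0.024], [-0.646, -0.002, -0.763]]
wrist_force: [-0.8, -0.3, 2.3]
gripper_width: 0.511
grasp_force: 53.8
```

```bash
python3 st.py " -.1,.008" " -.06,.008"
```

```text
[ 62.6  22.1 -69.7 137.3 113.5  19.5 -13.4] [ 0.57104109 -0.01000582  0.02662345] [-0.1 -0.2  0.2 -0.1 -0.1 -0.1 -0.2] [-0.8 -0.3  2.3]
cart in stand [-0.1233 -0.0003  0.008 ] rpy [-0.12 -0.13  0.04]
 -.1,.008 {'x': -0.0178, 'y': 0.0002, 'z': 0.0151, 'rx': -0.0011, 'ry': 0.0022, 'rz': 0.0019}
 -.06,.008 {'x': -0.0483, 'y': 0.0002, 'z': 0.0409, 'rx': -0.0011, 'ry': 0.0022, 'rz': 0.0019}
```

>>> {"method": "send_rows", "body": {"series": [{"x": -0.0038, "y": 0.0001, "z": 0.0032, "rx": 0, "ry": 0.001, "rz": 0.001, "grip": -1}, {"x": -0.0077, "y": 0.0002, "z": 0.0065, "rx": 0, "ry": 0.002, "rz": 0.001, "grip": -1}, {"x": -0.0115, "y": 0.0002, "z": 0.0097, "rx": 0, "ry": 0.002, "rz": 0.001, "grip": -1}, {"x": -0.0153, "y": 0.0002, "z": 0.013, "rx": 0, "ry": 0.002, "rz": 0.001, "grip": -1}, {"x": -0.0192, "y": 0.0002, "z": 0.0162, "rx": 0, "ry": 0.002, "rz": 0.001, "grip": -1}, {"x": -0.023, "y": 0.0002, "z": 0.0195, "rx": 0, "ry": 0.002, "rz": 0.001, "grip": -1}]}}

```text
time: 15.75
tool_pos: [0.6015, -0.0085, 0.0266]
tool_rot: [[-0.764, -0.038, 0.644], [-0.03, 0.999, 0.024], [-0.645, -0.001, -0.764]]
wrist_force: [-4.7, -0.2, 5.8]
gripper_width: 0.511
grasp_force: 54.0
```

```bash
python3 st.py " -.06,.008"
```

```text
[ 57.4  24.5 -65.5 133.6 109.9  20.5  -9. ] [ 0.60151517 -0.00854338  0.02657267] [-7.3  4.4  5.8 -6.2 -4.7  1.9  6.5] [-4.7 -0.2  5.8]
cart in stand [-0.0928  0.      0.0079] rpy [-0.08 -0.    0.01]
 -.06,.008 {'x': -0.0251, 'y': -0.0001, 'z': 0.0211, 'rx': -0.001, 'ry': 0.0001, 'rz': 0.001}
```

>>> {"method": "send_rows", "body": {"series": [{"x": -0.0039, "y": 0, "z": 0.0031, "rx": 0, "ry": 0, "rz": 0, "grip": -1}, {"x": -0.0078, "y": 0, "z": 0.0063, "rx": 0, "ry": 0, "rz": 0, "grip": -1}, {"x": -0.0117, "y": 0, "z": 0.0096, "rx": 0, "ry": 0, "rz": 0, "grip": -1}, {"x": -0.0156, "y": 0, "z": 0.0128, "rx": 0, "ry": 0, "rz": 0, "grip": -1}, {"x": -0.0195, "y": 0, "z": 0.016, "rx": 0, "ry": 0, "rz": 0, "grip": -1}, {"x": -0.0235, "y": 0, "z": 0.0195, "rx": 0, "ry": 0, "rz": 0, "grip": -1}, {"x": -0.0235, "y": 0, "z": 0.0195, "rx": 0, "ry": 0, "rz": 0, "grip": -1}, {"x": -0.0235, "y": 0, "z": 0.0195, "rx": 0, "ry": 0, "rz": 0, "grip": -1}]}}

```text
time: 16.55
tool_pos: [0.6314, -0.0074, 0.0266]
tool_rot: [[-0.764, -0.038, 0.644], [-0.03, 0.999, 0.024], [-0.645, -0.001, -0.765]]
wrist_force: [0.2, -0.2, -1.0]
gripper_width: 0.51
grasp_force: 53.4
```

```bash
python3 st.py " -.048,.008"; python3 - <<'E'
from h import *;from cell import env
for n in("wrist","side","top"):
    f=env.grab_frame(n);np.savez(f"pics/{n}8.npz",**f)
    tip=proj(f,W(ST,(-.024,0,.06)))
    s=env.sense();p0,R0=s["tool_pos"],s["tool_rot"]
    sp=proj(f,p0+R0@(p_tc+R_tc@np.array([.024,0,.046])));print(n,"tip",tip.round(1),"needle30",proj(f,W(ST,(-.024,0,.09))).round(1),"septum",sp.round(1))
    if n=="top":continue
    g=f["color"].sum(2)//30
    u,v=map(int,(tip+sp)/2)
    a,b=(24,14) if n=="wrist" else (20,14)
    print(u-a,v-b)
    for r in range(v-b,min(v+b,384)):print(r,"".join("0123456789abcdefghijklmnopq"[x] for x in g[r,u-a:u+a]))
E
```

```text
[ 53.4  27.  -62.4 129.9 106.9  21.4  -5. ] [ 0.63143192 -0.00736695  0.02658431] [ 0.4 -0.3 -0.3  0.4 -0.   0.  -0. ] [ 0.2 -0.2 -1. ]
cart in stand [-0.0629  0.0001  0.0079] rpy [-0.07  0.02  0.  ]
 -.048,.008 {'x': -0.0114, 'y': -0.0001, 'z': 0.0095, 'rx': -0.0009, 'ry': -0.0003, 'rz': 0.0008}
wrist tip [256.8 332.1] needle30 [256.7 395.9] septum [257.  315.5]
232 309
309 oooooooooooopommmmmmlmmllmmmlmnmnoooppppoooooooo
310 oooooooooppnnj7433245897888768b9beegjklnopoooooo
311 nnnoooooomiba96899abbcccdddcccba99876549hlmooooo
312 nnmnooolea69bcdeffffeddddbcddddefffedca9759ioooo
313 nnnnnmga8bcdddddcbbb977764577779bbceeeeedcacinoo
314 nnnnnk67abbbbba830000000000000000259ceeeeeebblpo
315 nnnnnmiebabbbb91011122222222222211007dededddglnm
316 nnnnnnnmicaaab91121222222222222222128deeeeeeeedd
317 ooooooopolkjheb841111122222222112334adddfffffffe
318 kkkjkkkkkklkhc9963332222222222234456789acccccccc
319 873222222223334445554444434444455566666655555555
320 a84344444444455555555555555555555554444444444444
321 a95445555555555555555555555555555555555555555554
322 a95445555555555555555555555555555
[... 1458 characters left out ...]
67aa
202 99999aacbehilnnnnnmnmmnnnonnnnoopf76679b
203 99a99aaa99bdgmnnnnnlfedefknooonni9567779
204 dc99aa9a9bdbhnnnnnlga9779hnonkhe85667776
205 eeddca99bdb9innnnnnnmjhimnonjd9666666766
206 eeeeeddebca8mnnnmjkmooonooniga6667666656
207 eeeeeffcca9bknnomffghiijmooli966666665c9
208 eeeeefeba999cfgghfeddddeghige97776766adb
209 chgdfdba99888788adddeeeeeddc987676769bcb
210 accccaaa9b9887777ddbbbccdeca77776768dcba
211 9aaa9aa9cgggggge9ddbaaaabca87767778ceca8
212 a9aa9aaabdhiiijhfedbaaaaaa87777aaacddb88
213 9aaa9a9aaaeeedhihedbaaaab87777abaaddea99
214 aaaa999999aaabdeeeeddccbba8779aa9addea89
215 bba998888898999aabcceeedddbaaba9aadeea9b
top tip [277.1 157.1] needle30 [278.2 154.9] septum [277.1 162.8]
```

```bash
python3 - <<'E'
from h import *
f=dict(np.load("pics/wrist8.npz"))
for x in(-.028,-.026,-.024,-.022):print(x,proj(f,W(ST,(x,0,.06))).round(1))
P,R=hold(-.0629,.0079,.0001)
for x in(.022,.024,.026):print(x,proj(f,P+R@(p_tc+R_tc@np.array([x,0,.046]))).round(2))
E
```

```text
-0.028 [256.8 331. ]
-0.026 [256.8 331.5]
-0.024 [256.8 332.1]
-0.022 [256.8 332.7]
0.022 [256.99 314.57]
0.024 [256.98 315.34]
0.026 [256.98 316.1 ]
```

>>> {"method": "send_rows", "body": {"series": [{"x": -0.0029, "y": 0, "z": 0.0024, "rx": 0, "ry": 0, "rz": 0, "grip": -1}, {"x": -0.0057, "y": 0, "z": 0.0048, "rx": 0, "ry": 0, "rz": 0, "grip": -1}, {"x": -0.0086, "y": 0, "z": 0.0072, "rx": 0, "ry": 0, "rz": 0, "grip": -1}, {"x": -0.0114, "y": 0, "z": 0.0095, "rx": 0, "ry": 0, "rz": 0, "grip": -1}, {"x": -0.0114, "y": 0, "z": 0.0095, "rx": 0, "ry": 0, "rz": 0, "grip": -1}, {"x": -0.0114, "y": 0, "z": 0.0095, "rx": 0, "ry": 0, "rz": 0, "grip": -1}]}}

```text
time: 17.3
tool_pos: [0.6463, -0.0068, 0.0267]
tool_rot: [[-0.764, -0.038, 0.644], [-0.03, 0.999, 0.024], [-0.645, -0.001, -0.765]]
wrist_force: [-0.2, 0.0, -1.3]
gripper_width: 0.507
grasp_force: 53.4
```

```bash
python3 st.py " -.048,.008"; python3 - <<'E'
from h import *;from cell import env
for n in("wrist","side"):
    f=env.grab_frame(n);np.savez(f"pics/{n}9.npz",**f)
    tip=proj(f,W(ST,(-.024,0,.06)))
    s=env.sense();p0,R0=s["tool_pos"],s["tool_rot"]
    sp=proj(f,p0+R0@(p_tc+R_tc@np.array([.024,0,.046])));print(n,"tip",tip.round(1),"septum",sp.round(1))
    g=f["color"].sum(2)//30
    u,v=map(int,(tip+sp)/2);a,b=24,11
    print(u-a)
    for r in range(v-b,min(v+b,384)):print(r,"".join("0123456789abcdefghijklmnopq"[x] for x in g[r,u-a:u+a]))
E
```

```text
[ 51.7  28.2 -61.1 128.  105.4  21.8  -3. ] [ 0.646322   -0.00680119  0.02670166] [ 0.3 -0.2 -0.2  0.3  0.1 -0.  -0.2] [-0.2  0.  -1.3]
cart in stand [-0.048   0.0001  0.0081] rpy [-0.07  0.01  0.  ]
 -.048,.008 {'x': 0.0001, 'y': -0.0001, 'z': 0.0, 'rx': -0.0009, 'ry': -0.0002, 'rz': 0.0008}
wrist tip [256.7 327.4] septum [257.  315.3]
232
310 nnnnnnnnnonmkjjifda834433443334468778aabdeeddddd
311 nnnnmnnnljhc85653565455556655444454444579bcefeee
312 nnnnnnnja4566887455434433334443356666655446befee
313 nnnnnnja8ab923333332222211222222455666666656adfe
314 nnnnnld7abba633211100000000000000124666666656cfe
315 nnnnnmiebabba8600000001000000001000046666656aeee
316 nnnnnnnmidbabc91000000001100000011013666569cefee
317 ooooooooomkjhfd900000000000000001123689accegffff
318 kjjjjjkkkkkkgeca33332221111112234445689accccbbbb
319 602222222223334455554444444444455555444444333333
320 724444444444445555555555555555555555554444445455
321 834455555555555555555555555555555555555554555555
322 834454555555555555545555555555555555555555555555
323 734455555555555555555555555555555555545555555555
324 63445555555
[... 922 characters left out ...]
67779ab9765
200 999a99ababdca8annnnnnnnnlgnnnnnnnook9667aaa97656
201 999999999abbbfdlnnnnnnnnjjnonnnnnooj95679a975565
202 d98999999999acbehilnnnjgcdglmmmonokb666779876589
203 edddc99a99aa9999begnljd9767blmmjihb66677777657ln
204 eeeedddca9aa9a9bdbhmnnfea98kmnlgd866667775657loo
205 eeeeeeeeddca9abdb9ijmonnnnmoomhc866776665659looo
206 eeeeeeeeeeeddebca8mhghiijmooommb67776566d97jooon
207 cfeeeeeeeeeefcbbaakfdeddeghiiija7767766cebalonon
208 abbcgfeeeeefeaaa99ceeeeeeddddec86777767ccbaloonn
209 999accchgdfdb999887deccbddeedb87677666abba8konno
210 9a9999adcccba99c987debaabbbcb87777768bebb97kooon
211 9999a99a9a9aa9cghggeebbaaaaa977778a9ceeb987loooo
212 9a9aaaaaaa9aa9bdiiifebaaaaa977778aaaceea988hoooo
```

The septum and needle share a column in the side view (258.9 and 258.8) and in the wrist view (257 and 257.5). Releasing and backing out.

>>> {"method": "send_rows", "body": {"series": [{"x": 0, "y": 0, "z": 0, "rx": 0, "ry": 0, "rz": 0, "grip": 0.1}, {"x": 0, "y": 0, "z": 0, "rx": 0, "ry": 0, "rz": 0, "grip": 0.3}, {"x": 0, "y": 0, "z": 0, "rx": 0, "ry": 0, "rz": 0, "grip": 0.6}, {"x": 0, "y": 0, "z": 0, "rx": 0, "ry": 0, "rz": 0, "grip": 0.6}, {"x": 0, "y": 0, "z": 0, "rx": 0, "ry": 0, "rz": 0, "grip": 0.6}]}}

```text
time: 17.9
tool_pos: [0.6464, -0.007, 0.0269]
tool_rot: [[-0.764, -0.038, 0.644], [-0.03, 0.999, 0.024], [-0.645, -0.001, -0.764]]
wrist_force: [-0.3, -0.6, -0.4]
gripper_width: 0.799
grasp_force: 0.0
```

>>> {"method": "send_rows", "body": {"series": [{"x": 0, "y": 0, "z": -0.01, "rx": 0, "ry": 0, "rz": 0, "grip": 0.6}, {"x": 0, "y": 0, "z": -0.025, "rx": 0, "ry": 0, "rz": 0, "grip": 0.6}, {"x": 0, "y": 0, "z": -0.04, "rx": 0, "ry": 0, "rz": 0, "grip": 0.6}, {"x": 0, "y": 0, "z": -0.06, "rx": 0, "ry": 0, "rz": 0, "grip": 0.6}, {"x": 0, "y": 0, "z": -0.08, "rx": 0, "ry": 0, "rz": 0, "grip": 0.6}, {"x": 0, "y": 0, "z": -0.1, "rx": 0, "ry": 0, "rz": 0, "grip": 0.6}, {"x": 0, "y": 0, "z": -0.1, "rx": 0, "ry": 0, "rz": 0, "grip": 0.6}, {"x": 0, "y": 0, "z": -0.1, "rx": 0, "ry": 0, "rz": 0, "grip": 0.6}]}}

```text
time: 18.7
tool_pos: [0.5822, -0.0092, 0.1021]
tool_rot: [[-0.765, -0.039, 0.643], [-0.031, 0.999, 0.023], [-0.644, -0.002, -0.765]]
wrist_force: [-0.4, 0.2, 0.6]
gripper_width: 0.797
grasp_force: 0.0
```

```bash
python3 - <<'E'
from h import *;from cell import env
s=env.sense();print(s["q"].round(1),s["joint_vel"].round(1))
for n,a,b in(("wrist",30,20),("side",24,8)):
    f=env.grab_frame(n);np.savez(f"pics/{n}10.npz",**f)
    tip=proj(f,W(ST,(-.024,0,.06)));sp=proj(f,W(ST,(-.024,0,.054)));print(n,"tip",tip.round(1),"septum",sp.round(1),"front top edge",proj(f,W(ST,(-.088,0,.054))).round(1))
    g=f["color"].sum(2)//30
    u,v=map(int,(tip+sp)/2);print(u-a)
    for r in range(v-b,min(v+b,384)):print(r,"".join("0123456789abcdefghijklmnopq"[x] for x in g[r,u-a:u+a]))
E
```

```text
[ 71.1   4.1 -74.4 133.3  34.8   6.6  57.2] [  30.3  -20.1  -23.     2.8 -125.2  -10.1  117.9]
wrist tip [256.9 243.7] septum [256.9 237.2] front top edge [256.9 197. ]
226
220 fgc2bijjjjhaaaaaaaaaaaaaaaaaaaaaaaaaaaaaaaaaaaaaaaabgjjjjie1
221 fgd3aijjjjhb9aaaaaaaaaaaaaaaaaaaaaaaaaaaaaaaaaaaaaabgjjjiid0
222 ffd4aijjjjhc9aaaaaaaaaaaaaaaaaaaaaaaaaaaaaaaaaaaaa9bgjjjiid0
223 fff89iijjjid9aaaaaaaaaaaaaaaaaaaaaaaaaaaaaaaaaaaa99chjjiihc0
224 ffgb7hijjjid89aaaaaaaaaaaaaaaaaaaaaaaaaaaaaaaaaaaaadijjjig90
225 fffb5eiijjifegggggggggggggggggggggggggggggggggggggghjjjjie40
226 gggfbdhhjjjiijjjjjijjjjjijjjjjjjijjjjjjjjjjjjjjjjjjjjjjjid9d
227 iiijgdghjiihhhhhhhhhhhhhhhhhhhhhhhiiijjjjjjjjjjjjjjjjjjjiefj
228 iiijgehhjihhhhhhhhhhhhhhhhhhhhhhhhhghjjjjjijjijjjjjjijjihfgj
229 iiijighijihhhhhhhhhhhhhhhhhhhhhhhhhhijjjjjjjjjjjjjijjjjihfgj
230 iiiijhgijihhhhhhhhhhhhhhigfiihffgghjkkkkjjjjjjjjjjjjjjjigfhj
231 iiiijgeijihhhhhhhhhhhhigeb8eec88aabffffggggggghkjjjiijjiffjj
232 iiiijgeijihhhhhhhhhhgddb7611112222233335789888cgfhjjjjjieeji
233 iiiijgdijihhhhhhhhhie2455422222222234333469a9998bgjjjjjiedji
234 iiiijgeijihhh
[... 1897 characters left out ...]
aaaaaaa6566
197 ijlnnha99a9998amnnnnnnnmjflecccabbcdccbbaaaaa767
198 bcegjf99999998bmnnnnnnnnlgnmmmmecbcbbbcccbbba989
199 999acbbdaa9998amnnnnnnnnkgnnnnommmnecbcbbbcddbaa
200 9999aabbacdda8bmnnnnnnnnkgnnnnnnooomnnnecbaabbcd
201 999aa99a9abbbfelnnnnnnnnjkooonnnnonoooonmmnnebaa
202 d999999aaa9aadbehilnnnlgcdhlnmnomooooooooooonnne
203 edddc99aaaaaa9aabegnlke9767bimmmhiilnnooonooooon
204 eeeeeddca9aaaaabdchknnfcb98llmlhffeghijiknoonnno
205 eeeeeeeeddcaaabdb9jkmonnnnmoolhffffffffdmoolnonn
206 eeeeeeeeeeeddecca9mhghiikmooomlgefffffemonihnooo
207 cfeeeeeeeeeefdcbablfeddeegiiiilmnnllfhmonhbhnoon
208 abbchfefeeefebaaaaceeeeeeddddeghiiilmnpngbbhnnon
209 999adccggefdbaa9988decccddeeeeeeddeghijfcb9jnono
```

>>> {"method": "send_rows", "body": {"series": [{"x": 0, "y": 0, "z": -0.01, "rx": 0, "ry": 0, "rz": 0, "grip": 0.6}, {"x": 0, "y": 0, "z": -0.01, "rx": 0, "ry": 0, "rz": 0, "grip": 0.6}, {"x": 0, "y": 0, "z": -0.01, "rx": 0, "ry": 0, "rz": 0, "grip": 0.6}, {"x": 0, "y": 0, "z": -0.01, "rx": 0, "ry": 0, "rz": 0, "grip": 0.6}, {"x": 0, "y": 0, "z": -0.01, "rx": 0, "ry": 0, "rz": 0, "grip": 0.6}, {"x": 0, "y": 0, "z": -0.01, "rx": 0, "ry": 0, "rz": 0, "grip": 0.6}]}}

```text
time: 19.4
tool_pos: [0.5758, -0.0093, 0.1092]
tool_rot: [[-0.765, -0.039, 0.642], [-0.03, 0.999, 0.024], [-0.643, -0.001, -0.766]]
wrist_force: [-0.6, 0.6, -0.5]
gripper_width: 0.801
grasp_force: 0.0
```

```bash
python3 - <<'E'
from h import *;from cell import env
s=env.sense();print(s["joint_vel"].round(1),s["tool_pos"],s["wrist_force"].round(1))
print(env.job_done())
E
```

```text
[ 0.   0.1 -0.1  0.1 -1.2  0.   1.3] [ 0.57582749 -0.00930116  0.10922113] [-0.6  0.6 -0.5]
the job is handed in; nothing more can be done
None
```

Handed in at about 19 s: the front orange cartridge sits level in the channel, released with its septum under the needle tip (about 1 mm off by the side view, whose measurement is good to about 1 mm), and the two behind it rolled down to the stop.

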